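# Pour glass rod offcuts into the kiln tray and stack the cover tray on it

## Task

Pour all eight glass rod offcuts from the square steel cup into the open tray and stand the empty cup upright on the bench again. Then gently stack the cover tray on the open tray so that its four corner pins drop into the sockets and it sits fully home, and let go. Leave the burner, the tube stand, the jar and the paddle where they are.

Things in the scene. Friction and masses are not known exactly. Their poses are not given: they have to be found in the camera images.
- cup_center (a point): centre (on the axis, 50 mm over the foot) of a plain open square steel cup without handle: 100 mm tall, 60 x 60 mm outside with upright sides, walls and floor 3 mm; about 0.15 kg, 0.27 kg full. It stands on the bench; z points to its mouth, x and y square to its sides. At the start the offcuts fill it half-way; they slide out when it is tipped well past level (about 110 to 120 degrees)
- tray: open aluminium tray fixed to the bench: pocket 100 x 100 mm inside, walls 5 mm, rim 50 mm above the bench, floor 5 mm thick. Outside the pocket's two x faces stand four square lugs (26 mm wide, level with the rim), each with a round socket 13.5 mm wide, 24 mm deep, at (+-68, +-42) mm. Overall 162 (x) by 110 mm (y). Origin: centre of its underside; z up
- cover_grip (a point): centre of the loose aluminium cover tray's grip bar: 100 mm long (x), 12 wide (y), 12 tall, posts at x=+-45. Plate 162 x 110 mm, underside 52 mm below this point, edge lip up to 36 mm below it; four pins (10 mm thick, 18 long) at (+-68, +-42) mm reach 70 mm below it. About 0.4 kg. Stands on its pins. Stacked home, either way round, this point is 102 mm above the bench, over the open tray's origin
- offcut0_center (a point): centre of a green glass rod offcut: a solid cylinder 18 mm thick and 22 mm long, about 14 g, axis z; at the start in the cup
- offcut1_center (a point): centre of a green glass rod offcut: a solid cylinder 18 mm thick and 22 mm long, about 14 g, axis z; at the start in the cup
- offcut2_center (a point): centre of a green glass rod offcut: a solid cylinder 18 mm thick and 22 mm long, about 14 g, axis z; at the start in the cup
- offcut3_center (a point): centre of a green glass rod offcut: a solid cylinder 18 mm thick and 22 mm long, about 14 g, axis z; at the start in the cup
- offcut4_center (a point): centre of a green glass rod offcut: a solid cylinder 18 mm thick and 22 mm long, about 14 g, axis z; at the start in the cup
- offcut5_center (a point): centre of a green glass rod offcut: a solid cylinder 18 mm thick and 22 mm long, about 14 g, axis z; at the start in the cup
- offcut6_center (a point): centre of a green glass rod offcut: a solid cylinder 18 mm thick and 22 mm long, about 14 g, axis z; at the start in the cup
- offcut7_center (a point): centre of a green glass rod offcut: a solid cylinder 18 mm thick and 22 mm long, about 14 g, axis z; at the start in the cup
- burner: bystander: twin brass burner on a round aluminium foot (76 mm wide), 147 mm tall; origin at the centre of its underside
- tubes: bystander: wooden block 60 x 60 x 35 mm with three upright glass tubes, 165 mm tall in all; origin at the centre of its underside
- jar: bystander: closed amber glass jar, 56 mm wide, 70 mm tall; origin at the centre of its underside
- paddle: bystander: graphite paddle with a wooden handle lying on the bench, 190 mm along its x (from -100, the handle's end, to +90), 60 mm wide, 22 mm tall; origin on the bench under where handle and blade meet

How it is judged:
On the way, in this order (a step that is already met when the one before it is completed fails the run):
1. the cup, lifted over the open tray, is tipped by more than 50 degrees (angle between cup_center's own z axis and vertical above 0.87 rad and horizontal distance between cup_center and tray below 0.15 m and height (world z) of cup_center above 0.07 m).
2. all eight offcuts lie in the open tray (x of offcut0_center in the frame of tray between -0.052 and 0.052 m and y of offcut0_center in the frame of tray between -0.052 and 0.052 m and z of offcut0_center in the frame of tray between 0 and 0.05 m and x of offcut1_center in the frame of tray between -0.052 and 0.052 m and y of offcut1_center in the frame of tray between -0.052 and 0.052 m and z of offcut1_center in the frame of tray between 0 and 0.05 m and x of offcut2_center in the frame of tray between -0.052 and 0.052 m and y of offcut2_center in the frame of tray between -0.052 and 0.052 m and z of offcut2_center in the frame of tray between 0 and 0.05 m and x of offcut3_center in the frame of tray between -0.052 and 0.052 m and y of offcut3_center in the frame of tray between -0.052 and 0.052 m and z of offcut3_center in the frame of tray between 0 and 0.05 m and x of offcut4_center in the frame of tray between -0.052 and 0.052 m and y of offcut4_center in the frame of tray between -0.052 and 0.052 m and z of offcut4_center in the frame of tray between 0 and 0.05 m and x of offcut5_center in the frame of tray between -0.052 and 0.052 m and y of offcut5_center in the frame of tray between -0.052 and 0.052 m and z of offcut5_center in the frame of tray between 0 and 0.05 m and x of offcut6_center in the frame of tray between -0.052 and 0.052 m and y of offcut6_center in the frame of tray between -0.052 and 0.052 m and z of offcut6_center in the frame of tray between 0 and 0.05 m and x of offcut7_center in the frame of tray between -0.052 and 0.052 m and y of offcut7_center in the frame of tray between -0.052 and 0.052 m and z of offcut7_center in the frame of tray between 0 and 0.05 m), for 0.2 s.
3. the cup stands upright on the bench with the offcuts in the open tray (all of step 2 and angle between cup_center's own z axis and vertical below 0.1 rad and height (world z) of cup_center between 0.045 and 0.055 m), for 0.2 s.
At the end, for the whole second after the job is handed in: all eight offcuts lie in the open tray's pocket, below its rim; the cup stands upright on the bench (within 0.1 rad); the cover tray is stacked home, pins in sockets: centred within 6 mm, its bar 96 to 106 mm above the bench, turned within 0.08 rad (either way round), level within 0.05 rad (all of step 3 and horizontal distance between cover_grip and tray below 0.006 m and angle between the x axis of cover_grip and the x axis of tray, either way round below 0.08 rad and angle between cover_grip's own z axis and vertical below 0.05 rad and z of cover_grip in the frame of tray between 0.096 and 0.106 m); the robot touches nothing.
It fails at once if a bystander is shifted by more than 30 mm or tipped over (distance of any of burner, tubes, jar, paddle from where it was at the start of the episode above 0.03 m or angle between any of burner, tubes, jar, paddle's own z axis and vertical above 0.5 rad).
It fails at once if the cover tray is slammed or forced onto the open tray (more than 80 N) (contact force between cover and tray above 80 N).
It also fails if it takes over 72 s, if anything falls off the work surface, if the arm or the gripper's body presses on something with over 40 N, if the wrist force passes 120 N, or if a joint passes its speed limit or range.

## Robot

A 7-joint arm with a two-finger parallel gripper is mounted at the origin on the work surface. World frame = base frame: x ahead of the robot, y to its left, z up, the work surface at z = 0. Lengths are in m, angles in rad, forces in N, time in s.
With the tool pointing down it reaches from about 0.4 to 0.85 m from the base axis. Payload 4.5 kg.
Tool frame: the origin (TCP) lies midway between the tips of the shut fingers; the grasp point (between the pads) lies behind it (r.grip_point_offset is the z of the grasp point in the tool frame, in m); z points along the fingers, y is the line along which they close (so a half turn about z gives the same grasp; the last joint's range is limited). The gripper opens to 88 mm and grips with 3 to 60 N. Pads are 18 mm wide; open, the fingers measure 123 mm over their backs; the gripper's body (75 mm by 187 mm) begins 45 mm behind the grasp point.
Start: joints at [1.33, 0.689, -0.195, 1.565, 0.157, 0.902, -0.215], TCP at [0.17, -0.602, 0.239] pointing down, gripper open.
Joint ranges: [-3.01, 3.01], [-0.46, 2.08], [-1.47, 1.51], [0.13, 2.56], [-1, 4.14], [0.04, 2.09], [-2.66, 2.66]. Speed limits (rad/s): [2.57, 2.57, 3.14, 3.14, 3.14, 3.14, 3.14].

## Interface

Orientations are given as a unit quaternion [x, y, z, w].
In Python, from plant import r, optics, workorder gives the robot as it stands.
- The arm moves only by the shell command python3 -m creep 'ROWS' [FORCE]. ROWS is JSON, a list of rows, each an object of numbers: "grip": the gripper command: -1 is shut, 1 is fully open, values between are in proportion; "tx", "ty", "tz": the shift along the tool's x, y, z in cm; "spin": the turn about the tool's z in degrees. In form: [{"grip": .., "tx": .., "ty": .., "tz": .., "spin": ..}, ...]. A call has 1 to 8 rows; each row shifts and turns the commanded pose from where the row before left it, along the tool's axes as they then stand; what a row does not reach is not made up. A row lasts 1/12 s, in which the tool goes at most 41.7 mm and 7.16 degrees, less where a joint would pass 70% of its speed; a pose out of reach is approached as far as the arm can. A call with a gripper value outside its range is refused whole. The fingers move at their own pace and stop on an object; FORCE is the grip in N (left out, the last holds). Time passes only in rows, so rows that do not move let the fingers close. It gives the time, the measured TCP pose, the force, the opening and the grip force at its end, in the units of the state.
- r.get_state(): the state, without advancing time (a new reading comes with each control period).
- optics.snapshot(name): name is "scene" or "top"; returns (picture, depth): 400x640x3 uint8, red, green, blue; 400x640 float32, m along the optical axis (not along the pixel's ray), 0 where there is no reading.
- optics.get_calibration(name): a dict with "fx", "fy", "cx", "cy" (pixels), "extrinsics" (4x4, takes a point from world to camera coordinates). Camera axes: x right, y down, z forward; pixel columns grow to the right and rows downward; lengths in m; the calibration is good to about 2 mm. A picture is of the moment at which its call begins. get_calibration takes no time and is no camera call.
- workorder.finish_job(): hands the job in; it is judged then, once.
The state is a dict: "clock": time; "q": joint angles; "qd": joint speeds; "joint_torque": joint torques, N m; "tool_pos": TCP position; "eef_rot": TCP orientation; "contact_force": force on the tool from outside, world axes, zero at the start; "moment": the same for the moment, N m; "opening": opening from 0.0 (shut) to 1.0 (fully open); "finger_force": force on a finger pad.
Only numpy, scipy, OpenCV 4.12 (cv2) and the standard library are available. Lean on these libraries where they do the work, as an engineer would, in place of code of your own. Each camera call takes 0.05 s, during which the arm holds its last target. There are 200 camera calls.

## Working session

There is one attempt and no reset: what is moved stays moved. The work goes in short steps, Python scripts to look and compute and a shell command to move; the robot and the scene stay as the last step left them, time stands still between calls to the robot, and variables do not carry over. Pictures are saved under pics/ and viewed, at most 10 in all, crops included, and the job is handed in when it is done.

```bash
ls; mkdir -p pics; cat > h.py <<'E'
import numpy as np,cv2
from scipy.spatial.transform import Rotation as R
from plant import r,optics,workorder
def snap(n,fn=None):
    p,d=optics.snapshot(n)
    if fn: cv2.imwrite('pics/'+fn,p[:,:,::-1])
    return p,d
def world(n,d):
    c=optics.get_calibration(n);v,u=np.mgrid[0:d.shape[0],0:d.shape[1]]
    P=np.stack([(u-c['cx'])/c['fx']*d,(v-c['cy'])/c['fy']*d,d],-1)
    T=np.linalg.inv(c['extrinsics']);W=P@T[:3,:3].T+T[:3,3];W[d==0]=np.nan
    return W
E
python3 - <<'E'
from h import *
print(r.get_state()); print(r.grip_point_offset)
for n in('scene','top'):
    p,d=snap(n,n+'0.png');np.save(n+'0.npy',world(n,d));print(n,optics.get_calibration(n))
E
```

```text
pics
{'clock': 0.0, 'q': array([ 1.32981087,  0.68999705, -0.19451367,  1.56631416,  0.15732142,
        0.90251712, -0.21509137]), 'qd': array([-0.00120698,  0.0012774 ,  0.00068962,  0.00046767, -0.00156771,
        0.00150718, -0.00105071]), 'joint_torque': array([ 1.84165447e-04, -5.27556646e+01, -1.26656268e+00, -1.53422749e+01,
       -5.25838591e-02,  6.55785960e-03,  1.53123374e-04]), 'tool_pos': array([ 0.16936451, -0.60096609,  0.23790985]), 'eef_rot': array([ 9.90569022e-01,  1.37011547e-01, -2.00272273e-04, -8.98766457e-04]), 'contact_force': array([ 0.89585064, -0.91393662,  0.27645542]), 'moment': array([-0.02043105, -0.02572052, -0.00581821]), 'finger_force': 0.0, 'opening': 0.9960495653480369}
-0.0187
scene {'fx': 426.9891376534565, 'fy': 426.9891376534565, 'cx': 323.29402062544807, 'cy': 194.87992108952008, 'extrinsics': array([[ 0.17663511,  0.9841973 ,  0.01247848, -0.08109652],
       [ 0.67767048, -0.11240835, -0.72672353, -0.32298689],
       [-0.71383665,  0.13682119, -0.68681672,  1.34672086],
       [ 0.        ,  0.        ,  0.        ,  1.        ]])}
top {'fx': 384.7131371975957, 'fy': 384.7131371975957, 'cx': 319.452728585308, 'cy': 196.0023019850316, 'extrinsics': array([[-0.01941892, -0.9997374 , -0.01216716,  0.01888527],
       [-0.98163262,  0.02137451, -0.1895799 ,  0.55754374],
       [ 0.18979018,  0.00826224, -0.98178991,  0.84763514],
       [ 0.        ,  0.        ,  0.        ,  1.        ]])}
```

View pics/scene0.png

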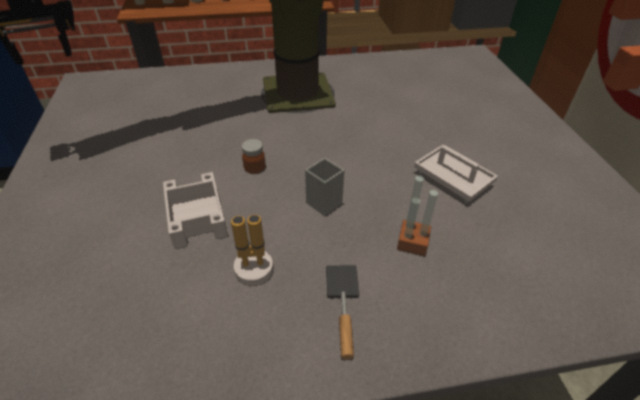

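View pics/top0.png

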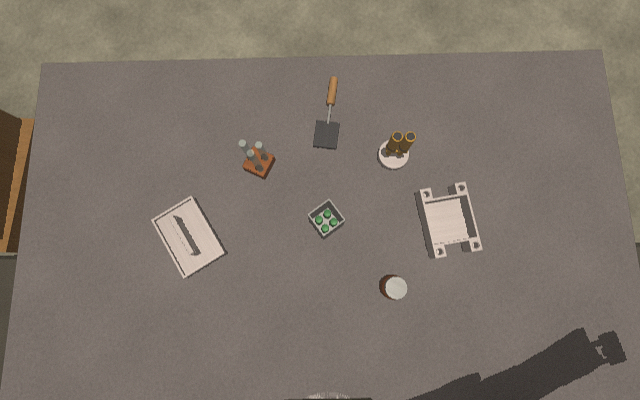

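The top view shows the cup at (326,219), the tray at (449,220), the cover at (189,237), the jar at (396,288), the burner at (394,155), the tubes at (258,160) and the paddle at (328,130). The scene view agrees, with the cup mouth at (325,170).

```bash
python3 - <<'E'
from h import *
T=np.load('top0.npy');S=np.load('scene0.npy')
print('bench',np.nanmedian(T[300:330,200:300,2]),np.nanmedian(S[300:330,150:220,2]))
def rect(W,box,lo,hi,name):
    u0,v0,u1,v1=box;P=W[v0:v1,u0:u1].reshape(-1,3);P=P[np.isfinite(P[:,0])];Q=P[(P[:,2]>lo)&(P[:,2]<hi)]
    c,s,a=cv2.minAreaRect((Q[:,:2]*1000).astype(np.float32))
    print(name,len(Q),np.round(c,1),np.round(s,1),round(a,1),'zmed',np.round(np.median(Q[:,2]),4),'max',np.round(Q[:,2].max(),3))
rect(T,(295,190,360,250),.088,.12,'cup T');rect(S,(295,145,355,220),.085,.12,'cup S')
rect(T,(405,170,500,270),.042,.06,'tray T');rect(S,(150,165,230,250),.042,.06,'tray S')
rect(T,(140,185,240,290),.01,.045,'cover T');rect(S,(405,135,505,210),.01,.045,'cover S')
rect(T,(140,185,240,290),.06,.09,'bar T');rect(S,(405,135,505,210),.06,.09,'bar S')
rect(T,(370,130,430,180),.01,.2,'burner');rect(S,(225,210,280,290),.01,.2,'burner S')
rect(T,(370,265,420,310),.03,.1,'jar');rect(T,(230,130,285,185),.01,.2,'tubes')
rect(T,(310,110,345,155),.004,.1,'paddle')
E
```

```text
bench -0.00022224232643430764 0.00022065962104350634
cup T 194 [501.1  -6.4] [60.4 60.1] 35.4 zmed 0.0992 max 0.103
cup S 475 [501.4  -6.3] [63.3 62.9] 35.1 zmed 0.0949 max 0.102
tray T 981 [ 497.3 -294.3] [162.1 112.4] 9.0 zmed 0.0493 max 0.055
tray S 1008 [ 497.7 -293.8] [167.3 110. ] 8.8 zmed 0.0495 max 0.054
cover T 3013 [471.8 321.9] [163.5 111.8] 31.3 zmed 0.0245 max 0.044
cover S 2039 [471.6 321.4] [164.6 116.2] 31.6 zmed 0.0247 max 0.044
bar T 287 [471.7 321.2] [99.8 13.3] 31.3 zmed 0.0753 max 0.079
bar S 293 [528.2 222.8] [100.3 242. ] 29.7 zmed 0.0737 max 0.087
burner 979 [ 660.  -173.5] [73.7 61. ] 61.2 zmed 0.0569 max 0.151
burner S 2062 [ 643.6 -202.1] [145.1  75.4] 46.0 zmed 0.0647 max 0.15
jar 518 [ 346.8 -154. ] [51.5 51.6] 23.2 zmed 0.0692 max 0.074
tubes 822 [650.8 156.5] [60.4 60.5] 63.7 zmed 0.0386 max 0.167
paddle 675 [739.2 -19.4] [ 74.1 102.2] 84.2 zmed 0.0118 max 0.017
```

```bash
cat >> h.py <<'E'
def go(x,y,z,yaw):
    """remaining tool-axis shifts (cm), spin (deg) of TCP to target; tool pointing down"""
    s=r.get_state();M=R.from_quat(s['eef_rot']).as_matrix();d=M.T@(np.array([x,y,z])-s['tool_pos'])*100
    y0=np.degrees(np.arctan2(M[1,0],M[0,0]));sp=-((yaw-y0+180)%360-180)
    print('t',round(s['clock'],2),'pos',np.round(s['tool_pos'],4),'yaw',round(y0,1),'tilt',round(np.degrees(np.arccos(-M[2,2])),1),'d cm',np.round(d,2),'spin',round(sp,1),'F',np.round(s['contact_force'],1),'op',round(s['opening'],3),'ff',round(s['finger_force'],1),'q',np.round(s['q'],2))
E
m='[{"grip":1,"tx":2.0,"ty":-2.05,"tz":0,"spin":0},{"grip":1,"tx":2.0,"ty":-2.05,"tz":0,"spin":0},{"grip":1,"tx":2.0,"ty":-2.05,"tz":0,"spin":0},{"grip":1,"tx":2.0,"ty":-2.05,"tz":0,"spin":0},{"grip":1,"tx":2.0,"ty":-2.05,"tz":0,"spin":0},{"grip":1,"tx":2.0,"ty":-2.05,"tz":0,"spin":0},{"grip":1,"tx":2.0,"ty":-2.05,"tz":0,"spin":0},{"grip":1,"tx":2.0,"ty":-2.05,"tz":0,"spin":0}]'
echo skip; python3 -m creep '[{"grip":1,"tx":2.0,"ty":-2.05,"tz":0,"spin":0},{"grip":1,"tx":2.0,"ty":-2.05,"tz":0,"spin":0},{"grip":1,"tx":2.0,"ty":-2.05,"tz":0,"spin":0},{"grip":1,"tx":2.0,"ty":-2.05,"tz":0,"spin":0},{"grip":1,"tx":2.0,"ty":-2.05,"tz":0,"spin":0},{"grip":1,"tx":2.0,"ty":-2.05,"tz":0,"spin":0},{"grip":1,"tx":2.0,"ty":-2.05,"tz":0,"spin":0},{"grip":1,"tx":2.0,"ty":-2.05,"tz":0,"spin":0}]'
python3 -c "from h import *;go(.4923,.0057,.15,125.3)"
```

```text
skip
clock: 0.77
tool_pos: [0.2794, -0.3989, 0.2385]
eef_rot: [0.991, 0.137, -0.0, -0.0]
contact_force: [0.1, 0.0, 0.0]
opening: 1.0
finger_force: 0.0
t 0.77 pos [ 0.2794 -0.3989  0.2385] yaw 15.7 tilt 0.0 d cm [ 31.46 -33.16   8.87] spin -109.6 F [0.1 0.  0. ] op 1.0 ff 0.0 q [ 0.98  0.51 -0.18  1.97  0.14  0.67 -0.58]
```

```bash
python3 -m creep '[{"grip":1,"tx":2.0,"ty":-2.1,"tz":0,"spin":0},{"grip":1,"tx":2.0,"ty":-2.1,"tz":0,"spin":0},{"grip":1,"tx":2.0,"ty":-2.1,"tz":0,"spin":0},{"grip":1,"tx":2.0,"ty":-2.1,"tz":0,"spin":0},{"grip":1,"tx":2.0,"ty":-2.1,"tz":0,"spin":0},{"grip":1,"tx":2.0,"ty":-2.1,"tz":0,"spin":0},{"grip":1,"tx":2.0,"ty":-2.1,"tz":0,"spin":0},{"grip":1,"tx":2.0,"ty":-2.1,"tz":0,"spin":0}]' >/dev/null
python3 -m creep '[{"grip":1,"tx":2.0,"ty":-2.1,"tz":0,"spin":0},{"grip":1,"tx":2.0,"ty":-2.1,"tz":0,"spin":0},{"grip":1,"tx":2.0,"ty":-2.1,"tz":0,"spin":0},{"grip":1,"tx":2.0,"ty":-2.1,"tz":0,"spin":0},{"grip":1,"tx":2.0,"ty":-2.1,"tz":0,"spin":0},{"grip":1,"tx":2.0,"ty":-2.1,"tz":0,"spin":0},{"grip":1,"tx":2.0,"ty":-2.1,"tz":0,"spin":0},{"grip":1,"tx":1.4,"ty":-1.6,"tz":0,"spin":0}]' >/dev/null
python3 -m creep '[{"grip":1,"tx":0,"ty":0,"tz":0,"spin":-6.9},{"grip":1,"tx":0,"ty":0,"tz":0,"spin":-6.9},{"grip":1,"tx":0,"ty":0,"tz":0,"spin":-6.9},{"grip":1,"tx":0,"ty":0,"tz":0,"spin":-6.9},{"grip":1,"tx":0,"ty":0,"tz":0,"spin":-6.9},{"grip":1,"tx":0,"ty":0,"tz":0,"spin":-6.9},{"grip":1,"tx":0,"ty":0,"tz":0,"spin":-6.9},{"grip":1,"tx":0,"ty":0,"tz":0,"spin":-6.9}]' >/dev/null
python3 -m creep '[{"grip":1,"tx":0,"ty":0,"tz":0,"spin":-6.8},{"grip":1,"tx":0,"ty":0,"tz":0,"spin":-6.8},{"grip":1,"tx":0,"ty":0,"tz":0,"spin":-6.8},{"grip":1,"tx":0,"ty":0,"tz":0,"spin":-6.8},{"grip":1,"tx":0,"ty":0,"tz":0,"spin":-6.8},{"grip":1,"tx":0,"ty":0,"tz":0,"spin":-6.8},{"grip":1,"tx":0,"ty":0,"tz":0,"spin":-6.8},{"grip":1,"tx":0,"ty":0,"tz":0,"spin":-6.8}]' >/dev/null
python3 -m creep '[{"grip":1,"tx":0,"ty":0,"tz":0,"spin":0}]' >/dev/null
python3 -c "from h import *;go(.4923,.0057,.15,125.3)"
```

```text
t 3.52 pos [0.4912 0.0032 0.2383] yaw 125.5 tilt 0.1 d cm [0.13 0.24 8.83] spin 0.2 F [-0.4 -0.  -0.3] op 0.998 ff 0.0 q [ 0.34  0.59 -0.69  1.94  0.52  0.79 -0.03]
```

```bash
python3 -m creep '[{"grip":1,"tx":0.13,"ty":0.24,"tz":3,"spin":0},{"grip":1,"tx":0,"ty":0,"tz":3,"spin":0},{"grip":1,"tx":0,"ty":0,"tz":3,"spin":0},{"grip":1,"tx":0,"ty":0,"tz":3,"spin":0},{"grip":1,"tx":0,"ty":0,"tz":3,"spin":0},{"grip":1,"tx":0,"ty":0,"tz":2,"spin":0},{"grip":1,"tx":0,"ty":0,"tz":1.5,"spin":0},{"grip":1,"tx":0,"ty":0,"tz":0.9,"spin":0}]' 8
python3 -c "from h import *;go(.4923,.0057,.044,125.3)"
python3 -m creep '[{"grip":-1,"tx":0,"ty":0,"tz":0,"spin":0},{"grip":-1,"tx":0,"ty":0,"tz":0,"spin":0},{"grip":-1,"tx":0,"ty":0,"tz":0,"spin":0},{"grip":-1,"tx":0,"ty":0,"tz":0,"spin":0},{"grip":-1,"tx":0,"ty":0,"tz":0,"spin":0},{"grip":-1,"tx":0,"ty":0,"tz":0,"spin":0}]' 8
python3 -c "
from h import *;go(.4923,.0057,.044,125.3);snap('scene','grip.png')"
```

```text
clock: 4.18
tool_pos: [0.4919, 0.0058, 0.0428]
eef_rot: [0.461, 0.888, -0.001, -0.001]
contact_force: [0.3, -0.1, -0.3]
opening: 1.003
finger_force: 0.0
t 4.18 pos [0.4919 0.0058 0.0428] yaw 125.2 tilt 0.2 d cm [-0.03  0.03 -0.12] spin -0.1 F [ 0.3 -0.1 -0.3] op 1.003 ff 0.0 q [ 0.09  0.89 -0.32  2.09  0.91  0.31 -0.39]
clock: 4.68
tool_pos: [0.4932, 0.0058, 0.0455]
eef_rot: [0.459, 0.888, 0.0, 0.001]
contact_force: [-0.4, 1.0, 4.2]
opening: 0.681
finger_force: 8.0
t 4.68 pos [0.4932 0.0058 0.0455] yaw 125.3 tilt 0.1 d cm [ 0.04 -0.08  0.15] spin -0.0 F [-0.4  1.   4.2] op 0.681 ff 8.0 q [ 0.09  0.88 -0.32  2.09  0.91  0.32 -0.38]
```

```bash
python3 -m creep '[{"grip":-1,"tx":0,"ty":0,"tz":-0.5,"spin":0},{"grip":-1,"tx":0,"ty":0,"tz":-0.5,"spin":0},{"grip":-1,"tx":0,"ty":0,"tz":-1,"spin":0},{"grip":-1,"tx":0,"ty":0,"tz":-1,"spin":0},{"grip":-1,"tx":0,"ty":0,"tz":-1,"spin":0},{"grip":-1,"tx":0,"ty":0,"tz":0,"spin":0},{"grip":-1,"tx":0,"ty":0,"tz":0,"spin":0}]'
python3 - <<'E'
from h import *
go(.482,-.195,.075,99)
p,d=snap('scene');cv2.imwrite('pics/lift.png',cv2.resize(p[100:260,220:440,::-1],None,fx=3,fy=3))
E
```

```text
clock: 5.32
tool_pos: [0.4929, 0.0058, 0.0851]
eef_rot: [0.459, 0.888, 0.0, 0.0]
contact_force: [-0.1, 0.8, -2.2]
opening: 0.682
finger_force: 8.0
t 5.32 pos [0.4929 0.0058 0.0851] yaw 125.3 tilt 0.1 d cm [-15.75 -12.5    1.  ] spin 26.3 F [-0.1  0.8 -2.2] op 0.682 ff 8.0 q [ 0.16  0.82 -0.43  2.07  0.82  0.43 -0.31]
```

View pics/lift.png

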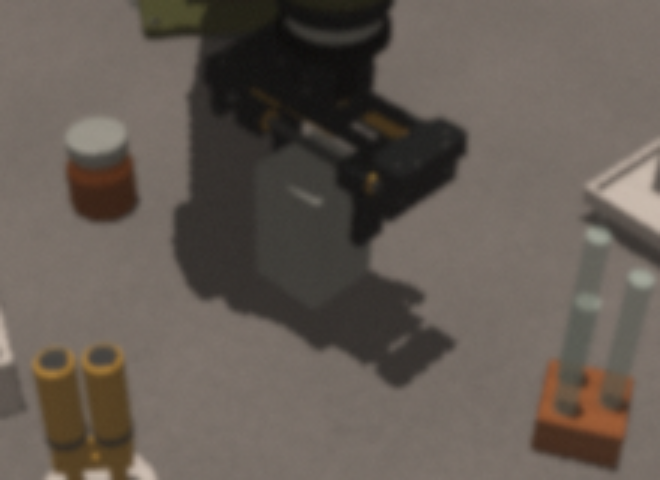

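The crop shows the cup hanging upright in the fingers, roughly (255–370, 145–305). It did not slip.

```bash
python3 -m creep '[{"grip":-1,"tx":0,"ty":0,"tz":0,"spin":4.4},{"grip":-1,"tx":0,"ty":0,"tz":0,"spin":4.4},{"grip":-1,"tx":0,"ty":0,"tz":0,"spin":4.4},{"grip":-1,"tx":0,"ty":0,"tz":0,"spin":4.4},{"grip":-1,"tx":0,"ty":0,"tz":0,"spin":4.4},{"grip":-1,"tx":0,"ty":0,"tz":0,"spin":4.3}]' >/dev/null
python3 -m creep '[{"grip":-1,"tx":-2.1,"ty":0.15,"tz":0,"spin":0},{"grip":-1,"tx":-2.1,"ty":0.15,"tz":0,"spin":0},{"grip":-1,"tx":-2.1,"ty":0.15,"tz":0,"spin":0},{"grip":-1,"tx":-2.1,"ty":0.15,"tz":0,"spin":0},{"grip":-1,"tx":-2.1,"ty":0.15,"tz":0,"spin":0},{"grip":-1,"tx":-2.1,"ty":0.15,"tz":0,"spin":0},{"grip":-1,"tx":-2.1,"ty":0.15,"tz":0,"spin":0},{"grip":-1,"tx":-2.1,"ty":0.15,"tz":0,"spin":0}]'
python3 -c "from h import *;go(.4804,-.1857,.069,99)"
```

```text
clock: 6.53
tool_pos: [0.5304, -0.1591, 0.0838]
eef_rot: [0.649, 0.761, -0.001, -0.001]
contact_force: [0.5, -0.2, -2.3]
opening: 0.684
finger_force: 8.0
t 6.53 pos [ 0.5304 -0.1591  0.0838] yaw 99.1 tilt 0.1 d cm [-1.84 -5.36  1.49] spin 0.1 F [ 0.5 -0.2 -2.3] op 0.684 ff 8.0 q [ 0.46  0.86 -0.43  1.89  0.67  0.54 -0.27]
```

```bash
python3 -m creep '[{"grip":-1,"tx":0,"ty":-1.8,"tz":0,"spin":0},{"grip":-1,"tx":0,"ty":-1.8,"tz":0,"spin":0},{"grip":-1,"tx":0,"ty":-1.76,"tz":0,"spin":0},{"grip":-1,"tx":-0.6,"ty":0,"tz":0.5,"spin":0},{"grip":-1,"tx":-0.6,"ty":0,"tz":0.5,"spin":0},{"grip":-1,"tx":-0.6,"ty":0,"tz":0.5,"spin":0},{"grip":-1,"tx":0,"ty":0,"tz":0,"spin":0}]' >/dev/null
python3 - <<'E'
from h import *
go(.4804,-.1857,.069,99)
p,d=snap('scene');cv2.imwrite('pics/near.png',cv2.resize(p[100:300,100:400,::-1],None,fx=2.5,fy=2.5))
E
```

```text
t 7.12 pos [ 0.4816 -0.1859  0.0684] yaw 98.9 tilt 0.0 d cm [ 0.04 -0.11 -0.06] spin -0.1 F [ 0.2 -0.5 -2.7] op 0.682 ff 8.0 q [ 0.5   0.85 -0.37  2.01  0.74  0.41 -0.29]
```

View pics/near.png

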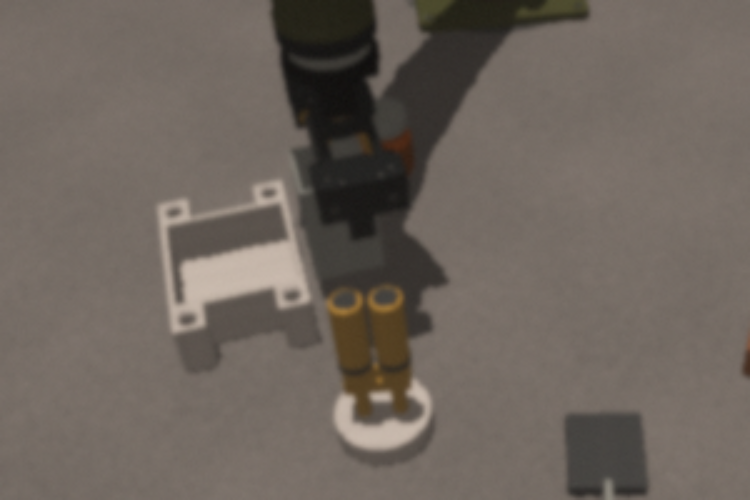

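The cup's front face is right at the tray's +y wall, at (300,250) in the crop. Next I rock it over that rim.

```bash
python3 -m creep '[{"grip":-1,"tx":-0.5,"ty":-0.1,"tz":0,"spin":0},{"grip":-1,"tx":-0.5,"ty":0,"tz":0,"spin":0},{"grip":-1,"tx":-0.35,"ty":0,"tz":-0.36,"spin":0},{"grip":-1,"tx":-0.36,"ty":0,"tz":-0.37,"spin":0},{"grip":-1,"tx":-0.41,"ty":0,"tz":-0.3,"spin":0},{"grip":-1,"tx":-0.42,"ty":0,"tz":-0.29,"spin":0},{"grip":-1,"tx":0,"ty":0,"tz":0,"spin":0}]'
python3 - <<'E'
from h import *
go(.4804,-.1857,.069,99)
p,d=snap('scene');cv2.imwrite('pics/tip1.png',cv2.resize(p[120:260,160:300,::-1],None,fx=4,fy=4))
E
```

```text
clock: 7.75
tool_pos: [0.4841, -0.2101, 0.0838]
eef_rot: [0.649, 0.76, 0.0, 0.0]
contact_force: [0.3, 1.7, -0.0]
opening: 0.681
finger_force: 8.0
t 7.75 pos [ 0.4841 -0.2101  0.0838] yaw 99.0 tilt 0.1 d cm [2.47 0.01 1.48] spin -0.0 F [ 0.3  1.7 -0. ] op 0.681 ff 8.0 q [ 0.57  0.84 -0.42  1.97  0.71  0.48 -0.21]
```

View pics/tip1.png

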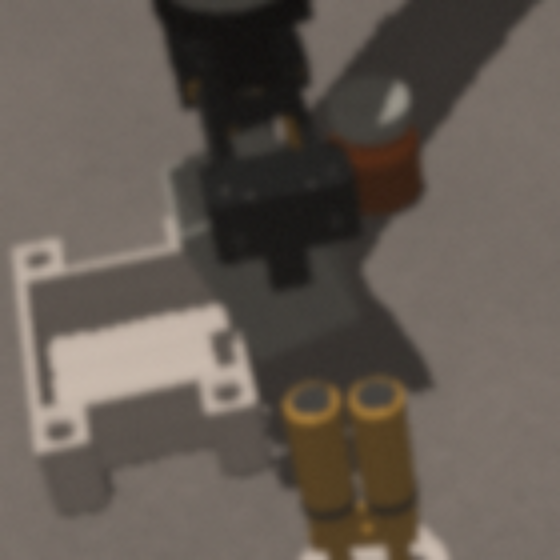

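The cup is rocking forward about 20° on the rim: its foot edge runs from (260,395) to (360,320) in the crop. The forces are small, so I continue along the arc.

```bash
python3 -m creep '[{"grip":-1,"tx":-0.45,"ty":0,"tz":-0.22,"spin":0},{"grip":-1,"tx":-0.46,"ty":0,"tz":-0.21,"spin":0},{"grip":-1,"tx":-0.49,"ty":0,"tz":-0.14,"spin":0},{"grip":-1,"tx":-0.49,"ty":0,"tz":-0.14,"spin":0},{"grip":-1,"tx":-0.5,"ty":0,"tz":-0.05,"spin":0},{"grip":-1,"tx":-0.51,"ty":0,"tz":-0.05,"spin":0},{"grip":-1,"tx":-0.5,"ty":0,"tz":0.04,"spin":0},{"grip":-1,"tx":-0.51,"ty":0,"tz":0.04,"spin":0}]'
python3 -m creep '[{"grip":-1,"tx":-0.49,"ty":0,"tz":0.13,"spin":0},{"grip":-1,"tx":-0.5,"ty":0,"tz":0.13,"spin":0},{"grip":-1,"tx":-0.46,"ty":0,"tz":0.21,"spin":0},{"grip":-1,"tx":-0.46,"ty":0,"tz":0.21,"spin":0},{"grip":-1,"tx":0,"ty":0,"tz":0,"spin":0}]'
python3 - <<'E'
from h import *
go(.4804,-.1857,.069,99)
p,d=snap('scene');cv2.imwrite('pics/tip2.png',cv2.resize(p[120:260,140:280,::-1],None,fx=4,fy=4))
E
```

```text
clock: 8.47
tool_pos: [0.4903, -0.2489, 0.0903]
eef_rot: [0.649, 0.761, 0.0, 0.0]
contact_force: [-0.2, 3.3, -0.4]
opening: 0.681
finger_force: 8.0
clock: 8.88
tool_pos: [0.4932, -0.2686, 0.0829]
eef_rot: [0.65, 0.76, -0.0, 0.0]
contact_force: [0.9, -0.6, -0.4]
opening: 0.681
finger_force: 8.0
t 8.88 pos [ 0.4932 -0.2686  0.0829] yaw 99.0 tilt 0.1 d cm [8.39 0.03 1.38] spin -0.0 F [ 0.9 -0.6 -0.4] op 0.681 ff 8.0 q [ 0.69  0.87 -0.46  1.87  0.69  0.57 -0.08]
```

View pics/tip2.png

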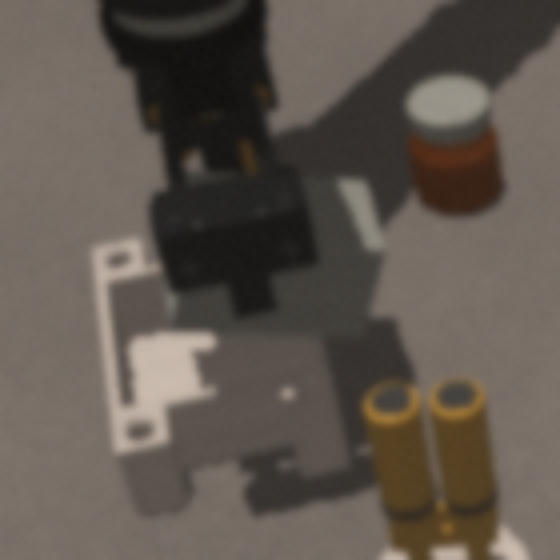

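The cup is about 80° over on the rim, with its mouth at (175,310) over the pocket. I tip it past level.

```bash
python3 -m creep '[{"grip":-1,"tx":-0.22,"ty":0,"tz":0.33,"spin":0},{"grip":-1,"tx":-0.22,"ty":0,"tz":0.33,"spin":0},{"grip":-1,"tx":-0.17,"ty":0,"tz":0.28,"spin":0},{"grip":-1,"tx":-0.17,"ty":0,"tz":0.29,"spin":0},{"grip":-1,"tx":-0.17,"ty":0,"tz":0.3,"spin":0},{"grip":-1,"tx":-0.17,"ty":0,"tz":0.3,"spin":0},{"grip":-1,"tx":-0.19,"ty":0,"tz":0.33,"spin":0},{"grip":-1,"tx":0,"ty":0,"tz":0,"spin":0}]'
python3 -m creep '[{"grip":-1,"tx":-0.12,"ty":0,"tz":0.19,"spin":0},{"grip":-1,"tx":-0.12,"ty":0,"tz":0.19,"spin":0},{"grip":-1,"tx":0,"ty":0,"tz":0,"spin":0},{"grip":-1,"tx":0,"ty":0,"tz":0,"spin":0},{"grip":-1,"tx":0,"ty":0,"tz":0,"spin":0},{"grip":-1,"tx":0,"ty":0,"tz":0,"spin":0},{"grip":-1,"tx":0,"ty":0,"tz":0,"spin":0}]'
python3 - <<'E'
from h import *
go(.4804,-.1857,.069,99)
p,d=snap('scene');q,d2=snap('top')
cv2.imwrite('pics/tip3.png',np.hstack([cv2.resize(x[:,:,::-1],(400,400)) for x in(p[130:250,140:260],q[160:280,380:500])]))
E
```

```text
clock: 9.6
tool_pos: [0.4951, -0.2819, 0.0615]
eef_rot: [0.65, 0.76, -0.001, 0.001]
contact_force: [-0.2, -4.0, 2.7]
opening: 0.682
finger_force: 8.0
clock: 10.18
tool_pos: [0.4954, -0.2823, 0.0579]
eef_rot: [0.649, 0.761, -0.0, -0.0]
contact_force: [-0.3, -3.7, 0.7]
opening: 0.682
finger_force: 8.0
t 10.18 pos [ 0.4954 -0.2823  0.0579] yaw 99.0 tilt 0.0 d cm [ 9.77  0.04 -1.11] spin 0.0 F [-0.3 -3.7  0.7] op 0.682 ff 8.0 q [ 0.69  0.92 -0.44  1.85  0.72  0.54 -0.08]
```

View pics/tip3.png

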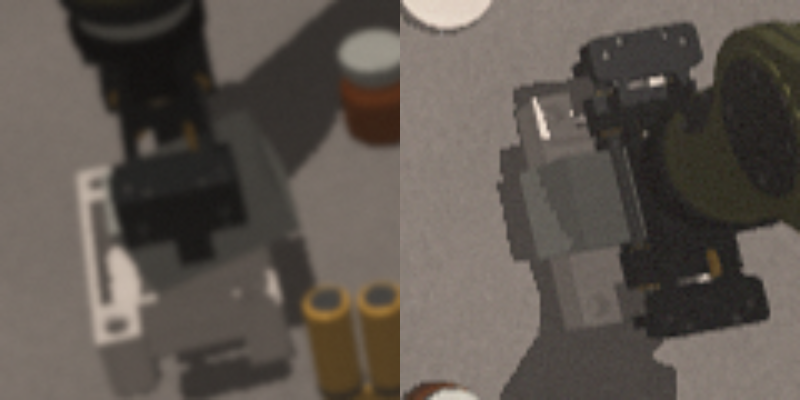

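The cup is now about 115–120° over the rim. The pocket is mostly hidden behind the gripper. I tip a little further, shake gently, and look for green pixels.

```bash
python3 -m creep '[{"grip":-1,"tx":-0.1,"ty":0,"tz":0.2,"spin":0},{"grip":-1,"tx":-0.1,"ty":0,"tz":0.2,"spin":0},{"grip":-1,"tx":0,"ty":0,"tz":0,"spin":0},{"grip":-1,"tx":0,"ty":0.2,"tz":0,"spin":0},{"grip":-1,"tx":0,"ty":-0.4,"tz":0,"spin":0},{"grip":-1,"tx":0,"ty":0.4,"tz":0,"spin":0},{"grip":-1,"tx":0,"ty":-0.2,"tz":0,"spin":0},{"grip":-1,"tx":0,"ty":0,"tz":0,"spin":0}]'
cat >> h.py <<'E'
def green(n,box):
    p,d=snap(n);W=world(n,d);c=p.astype(int);u0,v0,u1,v1=box
    m=((c[...,1]>c[...,0]*1.15+8)&(c[...,1]>c[...,2]*1.15+5));k=np.zeros_like(m);k[v0:v1,u0:u1]=m[v0:v1,u0:u1]
    nn,_,st,ce=cv2.connectedComponentsWithStats(k.astype(np.uint8))
    for i in range(1,nn):
        if st[i,4]>4:
            cc,ss=np.cos(np.radians(8.9)),np.sin(np.radians(8.9));P=np.nanmedian(W[_==i],0);e=P-[.4975,-.294,0]
            print(n,st[i],'world',np.round(P,3),'tray mm',np.round(1000*np.array([e[0]*cc+e[1]*ss,-e[0]*ss+e[1]*cc]),0))
    return p,d
E
python3 -c "
from h import *;go(.4804,-.1857,.069,99)
green('scene',(140,150,260,260));green('top',(380,160,500,280))"
```

```text
clock: 10.95
tool_pos: [0.4963, -0.2834, 0.0538]
eef_rot: [0.649, 0.761, 0.001, 0.0]
contact_force: [-0.2, -0.1, -1.0]
opening: 0.683
finger_force: 8.0
t 10.95 pos [ 0.4963 -0.2834  0.0538] yaw 99.1 tilt 0.1 d cm [ 9.9  -0.03 -1.51] spin 0.1 F [-0.2 -0.1 -1. ] op 0.683 ff 8.0 q [ 0.69  0.93 -0.44  1.85  0.72  0.53 -0.08]
```

```bash
python3 -m creep '[{"grip":-1,"tx":0,"ty":0,"tz":-0.5,"spin":0},{"grip":-1,"tx":0,"ty":0,"tz":-0.7,"spin":0},{"grip":-1,"tx":0,"ty":0,"tz":-0.7,"spin":0},{"grip":-1,"tx":0,"ty":0,"tz":-0.7,"spin":0},{"grip":-1,"tx":0,"ty":0,"tz":0,"spin":0},{"grip":-1,"tx":0,"ty":0,"tz":0,"spin":0},{"grip":-1,"tx":0,"ty":0,"tz":0,"spin":0},{"grip":-1,"tx":0,"ty":0,"tz":0,"spin":0}]'
python3 -c "
from h import *;go(.4804,-.1857,.069,99)
p,_=green('scene',(140,150,260,260));q,_=green('top',(380,160,500,280))
cv2.imwrite('pics/tip4.png',np.hstack([cv2.resize(x[:,:,::-1],(400,400)) for x in(p[130:250,140:260],q[160:280,380:500])]))"
```

```text
clock: 11.72
tool_pos: [0.4955, -0.2843, 0.0798]
eef_rot: [0.649, 0.761, -0.0, -0.0]
contact_force: [0.3, -0.2, -1.5]
opening: 0.678
finger_force: 8.0
t 11.72 pos [ 0.4955 -0.2843  0.0798] yaw 99.0 tilt 0.0 d cm [9.98 0.06 1.08] spin 0.0 F [ 0.3 -0.2 -1.5] op 0.678 ff 8.0 q [ 0.71  0.89 -0.47  1.84  0.69  0.59 -0.05]
```

View pics/tip4.png

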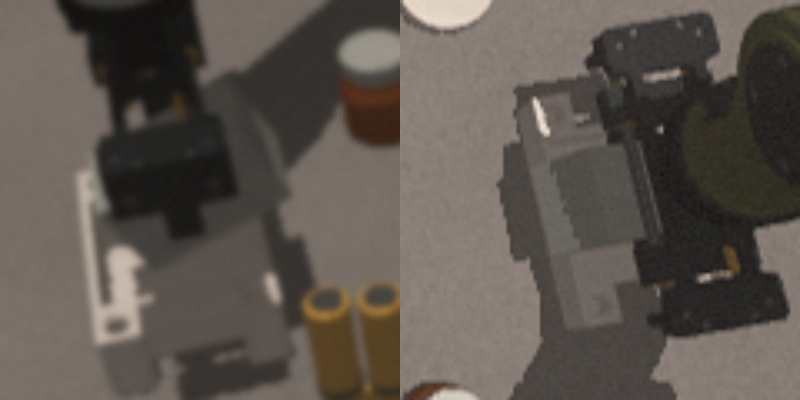

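The cup now weighs 1.5 N, so it is empty. It still hangs tipped about 115–120° in the fingers. I lift it away, then check the tray.

```bash
python3 -m creep '[{"grip":-1,"tx":0,"ty":0,"tz":-1.5,"spin":0},{"grip":-1,"tx":0,"ty":0,"tz":-2,"spin":0},{"grip":-1,"tx":0,"ty":0,"tz":-2,"spin":0},{"grip":-1,"tx":2,"ty":0,"tz":0,"spin":0},{"grip":-1,"tx":2.5,"ty":0,"tz":0,"spin":0},{"grip":-1,"tx":2.5,"ty":0,"tz":0,"spin":0},{"grip":-1,"tx":2.5,"ty":0,"tz":0,"spin":0},{"grip":-1,"tx":2.5,"ty":0,"tz":0,"spin":0}]' >/dev/null
python3 -m creep '[{"grip":-1,"tx":2.5,"ty":0.8,"tz":0,"spin":0},{"grip":-1,"tx":2.5,"ty":0.8,"tz":0,"spin":0},{"grip":-1,"tx":2.5,"ty":0.8,"tz":0,"spin":0},{"grip":-1,"tx":2,"ty":0.8,"tz":0,"spin":0},{"grip":-1,"tx":1,"ty":0,"tz":0,"spin":0},{"grip":-1,"tx":0,"ty":0,"tz":0,"spin":0},{"grip":-1,"tx":0,"ty":0,"tz":0,"spin":0}]'
python3 - <<'E'
from h import *
go(.49,-.06,.028,99)
p,_=green('scene',(100,150,360,360));q,d=green('top',(300,100,560,330))
W=world('top',d)
cv2.imwrite('pics/after.png',np.hstack([cv2.resize(x[:,:,::-1],(400,400)) for x in(p[90:270,150:330],q[130:310,320:500])]))
E
```

```text
clock: 13.07
tool_pos: [0.4913, -0.0579, 0.1348]
eef_rot: [0.649, 0.761, -0.001, -0.0]
contact_force: [-0.7, -0.5, -1.6]
opening: 0.682
finger_force: 8.0
t 13.07 pos [ 0.4913 -0.0579  0.1348] yaw 99.1 tilt 0.1 d cm [-0.17 -0.15 10.69] spin 0.1 F [-0.7 -0.5 -1.6] op 0.682 ff 8.0 q [ 0.3   0.72 -0.45  2.04  0.63  0.52 -0.45]
scene [196 204   6   8  35] world [ 0.497 -0.285  0.026] tray mm [1. 9.]
```

View pics/after.png

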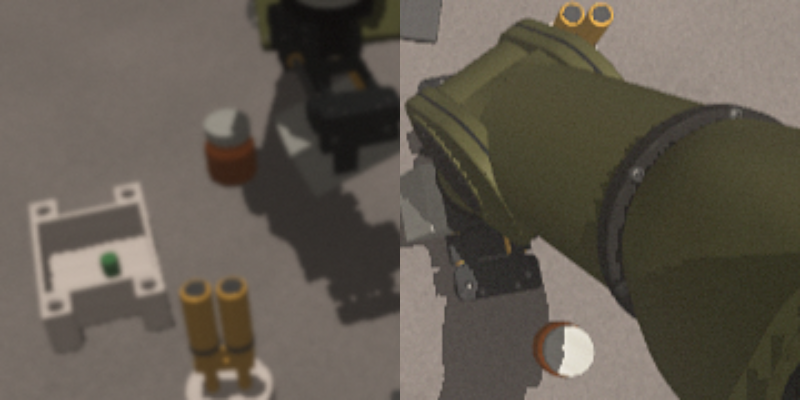

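The scene crop shows one green offcut on the tray floor at (110,263). The arm hides the rest of the tray in the top view, so I check the pocket by depth.

```bash
cat >> h.py <<'E'
def pocket(n):
    p,d=snap(n);W=world(n,d);e=W-[.4975,-.294,0];a=np.radians(8.9);c,s=np.cos(a),np.sin(a)
    X=1000*(e[...,0]*c+e[...,1]*s);Y=1000*(-e[...,0]*s+e[...,1]*c);Z=1000*W[...,2]
    m=(abs(X)<47)&(abs(Y)<47)&(Z<60)
    g=np.full((12,12),-1.);cols=np.full((12,12),'      ',object)
    for i in range(12):
        for j in range(12):
            k=m&(X//8==5-i)&(Y//8==5-j)
            if k.sum()>0:
                g[i,j]=np.median(Z[k]);q=np.median(p[k],0);cols[i,j]='%3d%+3d'%(q[1],q[1]-q[0])
    print('rows: X from + to -, cols Y + to -');print(g.astype(int));print('\n'.join(' '.join(x) for x in cols))
E
python3 -c "
from h import *
pocket('scene')
p,d=snap('scene');c=p.astype(int);m=(c[...,1]>c[...,0]*1.1+5)&(c[...,1]>c[...,2]*1.1+3)
n,l,st,ce=cv2.connectedComponentsWithStats(m.astype(np.uint8))
print([list(s) for s in st[1:] if s[4]>3])"
```

```text
rows: X from + to -, cols Y + to -
[[-1 -1 -1 -1 -1 -1 -1 -1 -1 -1 -1 -1]
 [-1 -1 -1 -1 -1 -1 -1 -1 -1 -1 -1 -1]
 [-1 -1 -1 -1 -1 -1 -1 -1 -1 -1 -1 -1]
 [-1 -1 -1 -1 -1 -1 -1 -1 -1 -1 -1 -1]
 [-1 -1 -1 -1 -1 -1 -1 -1 -1 -1 -1 -1]
 [ 5  5  6  8 19 17  5  5  6  4  5 -1]
 [ 5  4  5  9 27 25  4  5  5  5  5  5]
 [ 6  4  6  4 27 27  5  5  5  5  5  5]
 [ 5  5  5  5 -1 -1  5  4  4  5  5  5]
 [ 4  4  5  5 -1 -1  4  5  4  5  5  5]
 [ 4  5  5  4  5  5  5  5  5  4  5  4]
 [ 5  4  5  4  4  4  4  5  6  5  5  5]]
                                                                                   
                                                                                   
                                                                                   
                                                                                   
                                                                                   
181-16 182-14 181-15 116 -2  70+14  87+22 178-14 180-14 179-15 180-14 181-14       
181-15 182-15 182-15 136 -6 117+35 128+15 180-13 182-15 183-14 182-15 182-14 180-15
180-15 180-15 181-14 169-13 148 +8 141 +8 178-15 181-15 181-15 182-15 182-15 179-15
179-14 179-14 179-14 174-14               167-13 179-16 181-14 181-14 180-14 179-15
178-15 179-15 179-15 177-13               180-13 181-15 181-15 181-15 181-15 181-14
178-15 179-15 179-15 179-14 171-10 172-11 179-15 181-15 180-14 181-15 181-15 179-16
168-15 169-15 172-14 176-14 170-14 172-14 175-13 172-14 152-14 174-15 172-14 167-15
[[np.int32(499), np.int32(0), np.int32(61), np.int32(84), np.int32(2799)], [np.int32(196), np.int32(204), np.int32(7), np.int32(10), np.int32(50)]]
```

```bash
python3 -c "
from h import *
f=[];t=[]
for i in range(12):
    optics.snapshot('top');s=r.get_state();f.append(s['contact_force']);t.append(s['joint_torque'])
f=np.array(f);print(f.mean(0),f.std(0));print(r.get_state()['moment'])
p,d=snap('top');W=world('top',d);m=(abs(W[...,0]-.4975)<.1)&(abs(W[...,1]+.294)<.1)&(W[...,2]<.06);print(m.sum())
"
```

```text
[-0.03033261 -0.01092252 -1.7682317 ] [0.48373477 0.46689901 0.50826959]
[-0.04590694 -0.1562392  -0.01300749]
62
```

```bash
python3 -m creep '[{"grip":-1,"tx":2.5,"ty":0,"tz":0,"spin":0},{"grip":-1,"tx":2.5,"ty":0,"tz":0,"spin":0},{"grip":-1,"tx":2.5,"ty":0,"tz":0,"spin":0},{"grip":-1,"tx":2.5,"ty":0,"tz":0,"spin":0},{"grip":-1,"tx":2.5,"ty":0,"tz":0,"spin":0},{"grip":-1,"tx":2.5,"ty":0,"tz":0,"spin":0},{"grip":-1,"tx":2,"ty":0,"tz":0,"spin":0},{"grip":-1,"tx":0,"ty":0,"tz":0,"spin":0}]' >/dev/null
python3 -c "
from h import *
go(.49,-.06,.028,99)
pocket('top')
f=[]
for i in range(8):
    optics.snapshot('top');f.append(r.get_state()['contact_force'])
print(np.mean(f,0))"
```

```text
t 14.58 pos [0.465  0.117  0.1355] yaw 99.5 tilt 0.3 d cm [-17.92  -0.47  10.66] spin 0.5 F [ 0.   0.5 -2.4] op 0.678 ff 8.0 q [-0.09  0.7  -0.4   2.09  0.59  0.46 -0.78]
rows: X from + to -, cols Y + to -
[[-1  4  5  5  5  4  3  3  5  4  4  5]
 [-1  5  4  4  3  4  4  4  5  4  4  4]
 [-1  5  4  5  4  4  4  4  5  5  3  3]
 [-1  4  4  4  5  4  5  3  5  5  5  4]
 [-1  5  4  4  5  6  4  4  4  4  5  5]
 [-1  4  4  4  7  5  4  4  4  5  4  4]
 [-1  4  4  7 27 27  5  4  4  4  3  5]
 [-1  5  4  5 16  5  4  4  4  4  4  5]
 [-1  3  4  5  4  4  4  4  4  4  4  5]
 [-1  3  3  5  4  4  4  4  3  5  5  4]
 [-1  5  6  4  4  4  5  4  4  5  4  4]
 [-1  4  5  5  5  4  5  5  5  4  4  4]]
       228-12 227-12 227-11 225-11 226-11 225-12 224-12 224-12 224-12 224-12 227-11
       229-11 228-12 227-12 227-11 225-12 225-11 225-12 225-12 225-13 226-11 227-12
       230-11 230-11 228-11 228-11 227-12 226-12 226-12 226-12 225-11 226-12 226-12
       229-11 228-11 228-12 228-11 228-11 227-11 227-11 227-11 227-12 227-11 228-12
       229-11 228-11 227-11 227-11 227-11 226-12 226-11 226-11 226-12 225-12 229-11
       230-11 231-10 230-11 156+38 194 -4 225-12 227-11 226-12 226-12 226-12 227-11
       231-10 231-10 123+17 168+48 155+50 228-11 230-11 228-11 228-12 228-11 229-12
       229-11 229-11 230-11 184-17 215-16 230-11 228-11 228-11 227-12 227-11 227-11
       228-11 228-11 228-11 228-12 227-11 227-12 227-12 227-11 227-12 226-12 227-11
       230-11 229-11 230-11 229-12 230-10 229-12 228-12 228-12 229-11 228-11 229-11
       229-11 228-12 229-12 228-12 228-11 227-11 228-11 227-11 227-12 226-12 229-11
       229-11 229-11 228-11 228-12 227-11 229-11 228-11 227-11 227-12 227-12 228-11
[ 0.19198261 -0.55881293 -2.19143152]
```

Only one offcut is out; the other seven are still in the cup. I measure the cup's actual tilt by fitting planes to its faces.

```bash
cat >> h.py <<'E'
def cuptilt(ns=('scene','top'),rad=.11):
    s=r.get_state();M=R.from_quat(s['eef_rot']).as_matrix();rng=np.random.default_rng(0)
    for n in ns:
        p,d=snap(n);W=world(n,d);q=p.astype(int)
        L=(W-s['tool_pos'])@M   # tool frame
        k=(np.abs(L[...,1])<.034)&(np.abs(L[...,0])<rad)&(L[...,2]<.09)&(L[...,2]>-.058)&(W[...,2]>.004)
        P=L[k];
        for it in range(3):
            if len(P)<25: break
            best=None
            for _ in range(400):
                a,b,c=P[rng.choice(len(P),3,False)];nn=np.cross(b-a,c-a);l=np.linalg.norm(nn)
                if l<1e-6: continue
                nn/=l;i=np.abs((P-a)@nn)<.0022
                if best is None or i.sum()>best.sum(): best=i
            Q=P[best];c=Q.mean(0);nn=np.linalg.svd(Q-c)[2][2]
            print(n,len(Q),'n(tool)',np.round(nn,2),'angle xz',round(np.degrees(np.arctan2(nn[2],nn[0])),1),'c mm',np.round(c*1000),'x',np.round(1000*np.percentile(Q[:,0],[2,98])),'z',np.round(1000*np.percentile(Q[:,2],[2,98])))
            P=P[~best]
E
python3 -c "
from h import *
cuptilt()"
```

```text
scene 481 n(tool) [ 0.   -1.    0.01] angle xz 86.7 c mm [-3. 29. -7.] x [-43.  60.] z [-37.  23.]
scene 380 n(tool) [0.37 0.   0.93] angle xz 68.4 c mm [-23.  -5. -36.] x [-47.  31.] z [-57. -26.]
scene 72 n(tool) [ 0.41 -0.04  0.91] angle xz 66.0 c mm [-34.  -6.  12.] x [-44. -11.] z [ 4. 18.]
```

Cup tilt is 112°, and the pads slipped to about 25 mm below its upper face, so the offcuts are stuck by friction. I take it back over the pocket with the mouth higher and a firmer grip, then shake it along its axis.

```bash
python3 -m creep '[{"grip":-1,"tx":-1.5,"ty":0,"tz":0,"spin":0.5},{"grip":-1,"tx":-2.4,"ty":-0.25,"tz":0,"spin":0},{"grip":-1,"tx":-2.4,"ty":-0.25,"tz":0,"spin":0},{"grip":-1,"tx":-2.4,"ty":-0.25,"tz":0,"spin":0},{"grip":-1,"tx":-2.4,"ty":-0.25,"tz":0,"spin":0},{"grip":-1,"tx":-2.4,"ty":-0.25,"tz":0,"spin":0},{"grip":-1,"tx":-2.4,"ty":-0.25,"tz":0,"spin":0},{"grip":-1,"tx":-2.4,"ty":-0.25,"tz":0,"spin":0}]' 20 >/dev/null
python3 -m creep '[{"grip":-1,"tx":-2.4,"ty":-0.25,"tz":0,"spin":0},{"grip":-1,"tx":-2.4,"ty":-0.25,"tz":0,"spin":0},{"grip":-1,"tx":-2.4,"ty":-0.25,"tz":0,"spin":0},{"grip":-1,"tx":-2.4,"ty":-0.25,"tz":0,"spin":0},{"grip":-1,"tx":-2.4,"ty":-0.25,"tz":0,"spin":0},{"grip":-1,"tx":-2.4,"ty":-0.25,"tz":0,"spin":0},{"grip":-1,"tx":-1.5,"ty":0,"tz":0,"spin":0},{"grip":-1,"tx":-1.1,"ty":0,"tz":1.5,"spin":0}]' >/dev/null
python3 -m creep '[{"grip":-1,"tx":-1.1,"ty":0,"tz":1.5,"spin":0},{"grip":-1,"tx":-1.1,"ty":0,"tz":1.5,"spin":0},{"grip":-1,"tx":-1.1,"ty":0,"tz":1.3,"spin":0},{"grip":-1,"tx":0,"ty":0,"tz":0,"spin":0}]' 
python3 -c "
from h import *
go(.4937,-.2696,.075,99);cuptilt(('scene',))"
```

```text
clock: 16.8
tool_pos: [0.4887, -0.2784, 0.0746]
eef_rot: [0.654, 0.757, -0.002, -0.001]
contact_force: [-1.0, 0.4, -2.0]
opening: 0.679
finger_force: 20.0
t 16.8 pos [ 0.4887 -0.2784  0.0746] yaw 98.3 tilt 0.2 d cm [ 0.8   0.63 -0.05] spin -0.7 F [-1.   0.4 -2. ] op 0.679 ff 20.0 q [ 0.7   0.89 -0.46  1.87  0.71  0.56 -0.08]
scene 571 n(tool) [-0.   -1.    0.01] angle xz 94.1 c mm [13. 29. -9.] x [-44.  60.] z [-52.  24.]
scene 382 n(tool) [-0.   -0.01 -1.  ] angle xz -90.3 c mm [-20.  -9.  69.] x [-66.  31.] z [67. 71.]
scene 157 n(tool) [ 0.93  0.   -0.38] angle xz -22.2 c mm [ 57.  -1. -33.] x [47. 67.] z [-57.  -8.]
```

```bash
python3 -m creep '[{"grip":-1,"tx":0.8,"ty":0.6,"tz":0,"spin":-0.7},{"grip":-1,"tx":-1.2,"ty":0,"tz":0,"spin":0},{"grip":-1,"tx":1.5,"ty":0,"tz":0,"spin":0},{"grip":-1,"tx":-1.5,"ty":0,"tz":0,"spin":0},{"grip":-1,"tx":1.5,"ty":0,"tz":0,"spin":0},{"grip":-1,"tx":-1.5,"ty":0,"tz":0,"spin":0},{"grip":-1,"tx":1.2,"ty":0,"tz":0,"spin":0},{"grip":-1,"tx":0,"ty":0,"tz":0,"spin":0}]'
python3 -c "
from h import *
cuptilt(('scene',));pocket('scene')
f=[]
for i in range(8):
    optics.snapshot('top');f.append(r.get_state()['contact_force'])
print(np.mean(f,0));go(.4937,-.2696,.075,99)"
```

```text
clock: 17.52
tool_pos: [0.4965, -0.2634, 0.0783]
eef_rot: [0.646, 0.763, 0.001, 0.0]
contact_force: [-0.2, 1.0, -1.7]
opening: 0.678
finger_force: 20.0
scene 542 n(tool) [0.   1.   0.02] angle xz 87.5 c mm [11. 29. -7.] x [-43.  60.] z [-49.  27.]
scene 324 n(tool) [ 0.   -0.01 -1.  ] angle xz -89.8 c mm [-33. -16.  73.] x [-79.  18.] z [71. 74.]
scene 144 n(tool) [-0.36  0.02 -0.93] angle xz -111.4 c mm [-17. -12. -38.] x [-48.  34.] z [-57. -25.]
rows: X from + to -, cols Y + to -
[[-1 -1 -1 -1 -1 -1 -1 -1 -1 -1 -1 -1]
 [-1 -1 57 56 55 55 -1 -1 -1 -1 -1 -1]
 [-1 -1 58 54 56 54 -1 -1 -1 -1 -1 -1]
 [-1 -1 -1 -1 -1 -1 -1 -1 -1 -1 -1 -1]
 [-1 -1 -1 -1 -1 -1 52 54 -1 -1 -1 -1]
 [ 5  6  6 11 17 11  5  6  5  3  6  6]
 [ 4  4  6  5 -1  5  4  4  5  5  5  6]
 [ 5  5  4  5 -1  4  5  5  5  5  5  5]
 [ 5  4  5  5 -1 -1  5  6  4  4  5  5]
 [ 4  4  4 -1 -1 -1  5  5  5  5  4  6]
 [ 1 -1 -1 -1 -1 -1 -1  4  5  5  5  5]
 [-1 -1 -1 -1 -1 -1 -1 -1  5  4  5  4]]
                                                                                   
               70 -4  67 -3  62 -1  67 -2                  
[... 374 characters left out ...]
  82 -8  78 -5         71 +0  84 -6 114-11 185-15 187-15 187-14 186-14
 81 -8  81 -8  81 -7  78 -5         66 +2  81 -7  93 -9 185-15 185-15 187-14 184-15
 80 -8  81 -8  79 -7  75 -5                83 -8 139-12 183-15 184-15 184-15 184-14
 79 -7  75 -6  70 -5                      131-11 174-15 184-15 185-15 185-15 185-15
 72 -7                                           142-10 179-14 185-14 185-15 183-15
                                                        147 -9 175-15 176-14 170-14
[-0.11128573  0.1097922  -1.54614552]
t 18.02 pos [ 0.4954 -0.267   0.077 ] yaw 99.2 tilt 0.0 d cm [-0.23 -0.21  0.2 ] spin 0.2 F [ 0.3  0.7 -1.3] op 0.678 ff 20.0 q [ 0.68  0.88 -0.47  1.87  0.71  0.56 -0.09]
```

A green rod end shows at the mouth (z about 53 mm), so the rods are moving. I shake harder.

```bash
python3 -m creep '[{"grip":-1,"tx":-1.5,"ty":0,"tz":0,"spin":0},{"grip":-1,"tx":2.8,"ty":0.3,"tz":-0.4,"spin":0},{"grip":-1,"tx":-2.8,"ty":-0.6,"tz":0.4,"spin":0},{"grip":-1,"tx":2.8,"ty":0.6,"tz":-0.4,"spin":0},{"grip":-1,"tx":-2.8,"ty":-0.6,"tz":0.4,"spin":0},{"grip":-1,"tx":2.8,"ty":0.6,"tz":-0.4,"spin":0},{"grip":-1,"tx":-1.3,"ty":-0.3,"tz":0.4,"spin":0},{"grip":-1,"tx":0,"ty":0,"tz":0,"spin":0}]'
python3 -c "
from h import *
cuptilt(('scene',));pocket('scene')
go(.4937,-.2696,.075,99)"
```

```text
clock: 18.68
tool_pos: [0.4952, -0.268, 0.0768]
eef_rot: [0.648, 0.762, -0.0, 0.0]
contact_force: [-0.6, -1.3, -2.2]
opening: 0.682
finger_force: 20.0
scene 565 n(tool) [ 0.   -1.    0.01] angle xz 56.2 c mm [12. 29. -8.] x [-43.  60.] z [-53.  25.]
scene 308 n(tool) [ 0.   -0.03 -1.  ] angle xz -89.8 c mm [-30. -14.  71.] x [-74.  22.] z [69. 73.]
scene 140 n(tool) [-0.37  0.02 -0.93] angle xz -111.5 c mm [-19. -10. -37.] x [-48.  34.] z [-58. -25.]
rows: X from + to -, cols Y + to -
[[-1 -1 -1 -1 -1 -1 -1 -1 -1 -1 -1 -1]
 [-1 -1 -1 59 52 55 57 -1 -1 -1 -1 -1]
 [-1 -1 57 56 57 53 58 47 44 -1 -1 -1]
 [-1 -1 -1 -1 -1 -1 48 51 46 -1 -1 -1]
 [-1 -1 -1 -1 -1 -1 41 59 51 -1 -1 -1]
 [ 6  6  5 13 16 12  4  5  6  5  4  5]
 [ 5  5  6  7 15  5  5  5  5  5  4  4]
 [ 6  5  5  5 -1  4  5  5  4  4  5  5]
 [ 5  4  4  5 -1 -1  4  4  4  4  5  4]
 [ 5  5  5 -1 -1 -1 -1 -1 -1  5  4  5]
 [ 5  3 -1 -1 -1 -1 -1 -1 -1  5  5  5]
 [-1 -1 -1 -1 -1 -1 -1 -1  6  6  5  5]]
                                                                                   
                      64 -2  61 +4  62 +1  66 -2         
[... 338 characters left out ...]
-15 182-14 184-14 185-15
 82 -8  83 -7  82 -8  69 +1  53+12  68 +1  83 -7  86 -7 177-15 187-14 187-15 185-15
 82 -8  81 -8  82 -7  79 -6         65 +6  79 -8  77 -6 148-11 185-15 186-15 185-15
 80 -8  81 -8  81 -6  72 -3                74 -4  70 -1 144 -5 180-13 185-14 182-14
 78 -8  76 -6  75 -7                                           170 -9 186-14 184-15
 71 -6  70 -6                                                  177-13 185-15 184-15
                                                        126 +0 172-13 174-15 168-14
t 18.78 pos [ 0.4951 -0.2674  0.0769] yaw 99.2 tilt 0.0 d cm [-0.19 -0.17  0.19] spin 0.2 F [-0.2  0.5 -1.1] op 0.679 ff 20.0 q [ 0.68  0.88 -0.47  1.87  0.71  0.56 -0.09]
```

```bash
python3 -m creep '[{"grip":-1,"tx":-1.2,"ty":0,"tz":0,"spin":0},{"grip":-1,"tx":2.8,"ty":0.3,"tz":-0.4,"spin":0},{"grip":-1,"tx":-2.8,"ty":-0.6,"tz":0.4,"spin":0},{"grip":-1,"tx":2.8,"ty":0.6,"tz":-0.4,"spin":0},{"grip":-1,"tx":-2.8,"ty":-0.6,"tz":0.4,"spin":0},{"grip":-1,"tx":2.8,"ty":0.6,"tz":-0.4,"spin":0},{"grip":-1,"tx":-2.8,"ty":-0.6,"tz":0.4,"spin":0},{"grip":-1,"tx":2.8,"ty":0.6,"tz":-0.4,"spin":0}]' >/dev/null
python3 -m creep '[{"grip":-1,"tx":-2.8,"ty":-0.6,"tz":0.4,"spin":0},{"grip":-1,"tx":2.8,"ty":0.6,"tz":-0.4,"spin":0},{"grip":-1,"tx":-2.8,"ty":-0.6,"tz":0.4,"spin":0},{"grip":-1,"tx":2.8,"ty":0.6,"tz":-0.4,"spin":0},{"grip":-1,"tx":-2.8,"ty":-0.6,"tz":0.4,"spin":0},{"grip":-1,"tx":2.8,"ty":0.6,"tz":-0.4,"spin":0},{"grip":-1,"tx":-1.6,"ty":-0.3,"tz":0.4,"spin":0},{"grip":-1,"tx":0,"ty":0,"tz":0,"spin":0}]'
python3 -c "
from h import *
cuptilt(('scene',));pocket('scene')
go(.4937,-.2696,.075,99)"
```

```text
clock: 20.12
tool_pos: [0.4953, -0.2683, 0.0769]
eef_rot: [0.648, 0.761, -0.001, 0.0]
contact_force: [0.2, -1.6, -1.0]
opening: 0.676
finger_force: 20.0
scene 554 n(tool) [-0.  1.  0.] angle xz 134.0 c mm [10. 29. -8.] x [-44.  59.] z [-51.  26.]
scene 242 n(tool) [-0.    0.01  1.  ] angle xz 90.1 c mm [-25. -14.  71.] x [-75.  24.] z [70. 73.]
scene 147 n(tool) [ 0.93  0.   -0.37] angle xz -21.5 c mm [ 57.   0. -33.] x [47. 67.] z [-57.  -8.]
rows: X from + to -, cols Y + to -
[[-1 -1 -1 -1 -1 -1 -1 -1 -1 -1 -1 -1]
 [-1 -1 -1 58 58 52 58 -1 -1 -1 -1 -1]
 [-1 -1 58 56 55 54 54 -1 -1 -1 -1 -1]
 [-1 -1 -1 -1 -1 -1 20 27 26 -1 -1 -1]
 [-1 -1 -1 -1 -1 -1 19 26 26 20 -1 -1]
 [ 6  6  5  6 16 12  6 25 26  6  5  5]
 [ 5  4  4 10  7  5 11 26 25  4  4  5]
 [ 5  4  5  4 -1  3  4 27 26  4  5  4]
 [ 5  5  6  5 -1 -1  4 -1 15  5  4  5]
 [ 5  5  4 -1 -1 -1 -1 -1 -1  5  4  6]
 [ 3 -1 -1 -1 -1 -1 -1 -1  6  5  5  4]
 [-1 -1 -1 -1 -1 -1 -1 -1  5  5  5  4]]
                                                                                   
                      66 -2  64 -2  63 -2  64 +2                
[... 331 characters left out ...]
+26 174-12 185-15 183-15
 82 -8  82 -8  82 -8  67 +1  60 +8  66 +3  66 +8  98+39 108+32 179-11 187-14 187-14
 81 -8  81 -8  82 -7  78 -5         64 +5  72 -3 116+40 132+26 177-10 186-15 184-15
 80 -7  80 -8  80 -6  74 -5                64 +2        143 +1 181-15 184-15 183-15
 79 -7  76 -6  77 -7                                           181-13 185-15 184-14
 73 -7                                                  169 -8 183-15 185-15 184-14
                                                        154-12 174-14 177-14 175-14
t 20.22 pos [ 0.4951 -0.2674  0.077 ] yaw 99.2 tilt 0.0 d cm [-0.2  -0.17  0.2 ] spin 0.2 F [ 0.2  0.2 -1.7] op 0.682 ff 20.0 q [ 0.68  0.88 -0.47  1.87  0.71  0.56 -0.1 ]
```

Shaking works: two more offcuts are on the floor. I keep going.

```bash
python3 -m creep '[{"grip":-1,"tx":-1.2,"ty":0,"tz":0,"spin":0},{"grip":-1,"tx":2.8,"ty":0.3,"tz":-0.4,"spin":0},{"grip":-1,"tx":-2.8,"ty":-0.6,"tz":0.4,"spin":0},{"grip":-1,"tx":2.8,"ty":0.6,"tz":-0.4,"spin":0},{"grip":-1,"tx":-2.8,"ty":-0.6,"tz":0.4,"spin":0},{"grip":-1,"tx":2.8,"ty":0.6,"tz":-0.4,"spin":0},{"grip":-1,"tx":-2.8,"ty":-0.6,"tz":0.4,"spin":0},{"grip":-1,"tx":2.8,"ty":0.6,"tz":-0.4,"spin":0}]' >/dev/null
python3 -m creep '[{"grip":-1,"tx":-2.8,"ty":-0.6,"tz":0.4,"spin":0},{"grip":-1,"tx":2.8,"ty":0.6,"tz":-0.4,"spin":0},{"grip":-1,"tx":-2.8,"ty":-0.6,"tz":0.4,"spin":0},{"grip":-1,"tx":2.8,"ty":0.6,"tz":-0.4,"spin":0},{"grip":-1,"tx":-2.8,"ty":-0.6,"tz":0.4,"spin":0},{"grip":-1,"tx":2.8,"ty":0.6,"tz":-0.4,"spin":0},{"grip":-1,"tx":-2.8,"ty":-0.6,"tz":0.4,"spin":0},{"grip":-1,"tx":2.8,"ty":0.6,"tz":-0.4,"spin":0}]' >/dev/null
python3 -m creep '[{"grip":-1,"tx":-2.8,"ty":-0.6,"tz":0.4,"spin":0},{"grip":-1,"tx":2.8,"ty":0.6,"tz":-0.4,"spin":0},{"grip":-1,"tx":-2.8,"ty":-0.6,"tz":0.4,"spin":0},{"grip":-1,"tx":2.8,"ty":0.6,"tz":-0.4,"spin":0},{"grip":-1,"tx":-2.8,"ty":-0.6,"tz":0.4,"spin":0},{"grip":-1,"tx":2.8,"ty":0.6,"tz":-0.4,"spin":0},{"grip":-1,"tx":-1.6,"ty":-0.3,"tz":0.4,"spin":0},{"grip":-1,"tx":0,"ty":0,"tz":0,"spin":0}]'
python3 -c "
from h import *
pocket('scene')
f=[]
for i in range(6):
    optics.snapshot('top');f.append(r.get_state()['contact_force'])
print(np.mean(f,0));go(.4937,-.2696,.075,99)"
```

```text
clock: 22.22
tool_pos: [0.4953, -0.268, 0.077]
eef_rot: [0.648, 0.762, -0.001, 0.0]
contact_force: [0.0, -1.4, -1.2]
opening: 0.684
finger_force: 20.0
rows: X from + to -, cols Y + to -
[[-1 -1 -1 -1 -1 -1 -1 -1 -1 -1 -1 -1]
 [-1 -1 -1 -1 53 55 53 -1 -1 -1 -1 -1]
 [-1 -1 58 56 56 54 57 -1 -1 -1 28 -1]
 [-1 -1 -1 -1 -1 -1 -1 25 26 -1 27 26]
 [-1 -1 -1 -1 -1 -1 19 27 27 20 19 18]
 [ 5  5  5 10 16 12  6 24 26 14 21 20]
 [ 5  5  5  9  7  6  8 26 25 16 21 21]
 [ 4  5  4  4 -1  4  5 27 27  6 22 22]
 [ 5  5  4  6 -1 -1  5 26  4  5 -1 -1]
 [ 4  4  3  4 -1 -1 -1 -1 -1  5  6  8]
 [ 4 -1 -1 -1 -1 -1 -1 -1  5  5  5  5]
 [-1 -1 -1 -1 -1 -1 -1 -1  5  5  5  4]]
                                                                                   
                             62 +3  64 -2  64 +0                                   
               69 -4  64 -2  64 -1  63 -1  64 +1                      120+10       
                                                  90+37 108+24         83+19 103+18
                                           77 +5  81+36 107+37 124 +5  70+26  77+28
 82 -7  82 -8  81 -8  65 +3  54+13  56+10  81 -7  73+27  89+32 104 +6 100+38  92+31
 82 -7  82 -8  82 -8  68 +1  58 +7  64 +5  66 +3  98+37 102+29 136 +2 111+35 106+38
 81 -8  81 -8  82 -7  78 -5         63 +4  71 -2 115+40 142+16 163 -4 137+11 129+16
 81 -8  80 -8  80 -7  75 -3                62 +1 115 +8 128 +1 167-11              
 79 -7  75 -6  77 -6  72 -5                                    178-14 173 -9 163-10
 74 -6                                                  158 -3 183-14 183-15 175-13
                                                        155-14 174-15 176-14 171-14
[-0.45055542 -0.00324267 -1.05348336]
t 22.57 pos [ 0.4954 -0.2665  0.0771] yaw 99.3 tilt 0.0 d cm [-0.27 -0.22  0.21] spin 0.3 F [-0.3 -0.7 -1.5] op 0.679 ff 20.0 q [ 0.69  0.89 -0.47  1.87  0.72  0.57 -0.1 ]
```

```bash
python3 -m creep '[{"grip":-1,"tx":-1.2,"ty":0,"tz":0,"spin":0},{"grip":-1,"tx":3.0,"ty":0.3,"tz":-0.6,"spin":0},{"grip":-1,"tx":-3.0,"ty":-0.6,"tz":0.6,"spin":3},{"grip":-1,"tx":3.0,"ty":0.6,"tz":-0.6,"spin":-3},{"grip":-1,"tx":-3.0,"ty":-0.6,"tz":0.6,"spin":-3},{"grip":-1,"tx":3.0,"ty":0.6,"tz":-0.6,"spin":3},{"grip":-1,"tx":-3.0,"ty":-0.6,"tz":0.6,"spin":0},{"grip":-1,"tx":3.0,"ty":0.6,"tz":-0.6,"spin":0}]' >/dev/null
python3 -m creep '[{"grip":-1,"tx":-3.0,"ty":-0.6,"tz":0.6,"spin":0},{"grip":-1,"tx":3.0,"ty":0.6,"tz":-0.6,"spin":0},{"grip":-1,"tx":-3.0,"ty":-0.6,"tz":0.6,"spin":0},{"grip":-1,"tx":3.0,"ty":0.6,"tz":-0.6,"spin":0},{"grip":-1,"tx":-3.0,"ty":-0.6,"tz":0.6,"spin":0},{"grip":-1,"tx":3.0,"ty":0.6,"tz":-0.6,"spin":0},{"grip":-1,"tx":-1.8,"ty":-0.3,"tz":0.6,"spin":0},{"grip":-1,"tx":0,"ty":0,"tz":0,"spin":0}]' >/dev/null
python3 -m creep '[{"grip":-1,"tx":0.5,"ty":0,"tz":-2,"spin":0},{"grip":-1,"tx":1,"ty":0,"tz":-2,"spin":0},{"grip":-1,"tx":2,"ty":0,"tz":-1.5,"spin":0},{"grip":-1,"tx":2.5,"ty":0,"tz":0,"spin":0},{"grip":-1,"tx":2.5,"ty":0,"tz":0,"spin":0},{"grip":-1,"tx":2.5,"ty":0.2,"tz":0,"spin":0},{"grip":-1,"tx":2.5,"ty":0.2,"tz":0,"spin":0},{"grip":-1,"tx":2.5,"ty":0.2,"tz":0,"spin":0}]' >/dev/null
python3 -m creep '[{"grip":-1,"tx":2.5,"ty":0.2,"tz":0,"spin":0},{"grip":-1,"tx":2.5,"ty":0.2,"tz":0,"spin":0},{"grip":-1,"tx":2.5,"ty":0.2,"tz":0,"spin":0},{"grip":-1,"tx":2.5,"ty":0.2,"tz":0,"spin":0},{"grip":-1,"tx":2.5,"ty":0.2,"tz":0,"spin":0},{"grip":-1,"tx":2.5,"ty":0,"tz":0,"spin":0},{"grip":-1,"tx":2.5,"ty":0,"tz":0,"spin":0},{"grip":-1,"tx":2.5,"ty":0,"tz":0,"spin":0}]' >/dev/null
python3 -c "
from h import *
pocket('top');p,_=green('top',(250,100,520,300))
cv2.imwrite('pics/last.png',cv2.resize(p[165:275,400:510,::-1],(600,600),interpolation=cv2.INTER_CUBIC));cuptilt(('scene',))
go(.4937,-.2696,.075,99)"
```

```text
rows: X from + to -, cols Y + to -
[[-1 -1 19 21 21  5  4  4  4  4  4  4]
 [-1 -1 22 23 21  5  5  4  4  5 18 26]
 [-1 -1 18 11  4  5  2  5  5  9 26 26]
 [-1 -1 -1 -1  4  4  4 16 26  8 14  7]
 [-1 -1 -1 -1  3  4  5 25 25  3  3  4]
 [-1 -1 -1 -1 26  6  3  7 20  6 20 21]
 [-1 -1 -1 -1 -1 27 18 25 27 13 21 20]
 [-1 -1 -1 -1 -1 -1 15 25 25  5 17 19]
 [-1 -1 -1 -1 -1 -1 -1  5  5  5  5  5]
 [-1 -1 -1 -1 -1 -1 26 26  4  4  5  4]
 [-1 -1 -1 -1 -1 -1 -1 27  3  5  4  4]
 [-1 -1 -1 -1 -1 -1 -1 -1  6  4  3  6]]
              122+45 129+46 156+36 227-11 225-11 225-11 224-12 224-12 224-12 228-10
              136+52 129+48 143+52 228-12 225-12 225-12 226-12 226-12 151+51 137+50
               95+10 129 -7 229-11 228-11 226-12 227-12 225-13 162 +2 156+52 140+51
                            223-12 228-11 229-11 121+28 149+53 168+33 186-13 215-15
                            152-12 226-11 226-12 152+46 155+54 187-20 215-11 207 -7
                            140+30 159 -3 219-11 191-13 174 +9 105-10 136+47 132+50
                                   142+48  97+20 151+48 150+52 102 -5 144+48 133+44
        
[... 709 characters left out ...]

top [449 219   8   7  42] world [ 0.492 -0.308  0.026] tray mm [ -7. -13.]
top [439 220   8   7  40] world [ 0.492 -0.284  0.026] tray mm [-4. 11.]
top [449 231   7   6  37] world [ 0.465 -0.303  0.026] tray mm [-33.  -4.]
scene 461 n(tool) [-0.   -1.    0.02] angle xz 93.4 c mm [-4. 29. -7.] x [-43.  60.] z [-37.  23.]
scene 358 n(tool) [-0.37  0.01 -0.93] angle xz -111.7 c mm [-23.  -5. -36.] x [-48.  30.] z [-57. -26.]
scene 57 n(tool) [-0.91 -0.06  0.42] angle xz 155.2 c mm [-30. -17.  15.] x [-47. -23.] z [-23.  29.]
t 25.38 pos [0.453  0.0934 0.1323] yaw 99.5 tilt 0.1 d cm [-36.48  -1.97   5.69] spin 0.5 F [ 0.1 -0.8 -1.1] op 0.683 ff 20.0 q [-0.06  0.7  -0.39  2.14  0.64  0.42 -0.79]
```

```bash
python3 -c "
from h import *
green('scene',(100,140,330,330));pocket('scene')
f=[]
for i in range(8):
    optics.snapshot('top');f.append(r.get_state()['contact_force'])
print(np.mean(f,0))"
```

```text
scene [185 194  20  23 254] world [ 0.474 -0.297  0.025] tray mm [-24.   1.]
scene [173 211   8   8  52] world [ 0.508 -0.332  0.022] tray mm [  5. -40.]
rows: X from + to -, cols Y + to -
[[-1 -1 -1 -1 -1 -1 -1 -1 -1 -1 -1 -1]
 [-1 -1 -1 -1 -1 -1 -1 -1 -1 -1 -1 -1]
 [-1 -1 -1 -1 -1 -1 -1 -1 -1 -1 27 26]
 [-1 -1 -1 -1 -1 -1 19 25 27 21 26 26]
 [-1 -1 -1 -1 -1 -1 20 27 27 15 20 19]
 [ 6  5  5 13 18 15  6 24 26 14 21 20]
 [ 4  5  5 10 27 21 18 26 25  9 22 20]
 [ 5  5  4  6 27 25  6 27 26  6 21 20]
 [ 5  5  5  5 -1  6  5 25  7  5  6 -1]
 [ 6  4  6 11 15 18 21 23 -1  4  5  5]
 [ 5  5  9 20 19 20 27 26  5  4  5  5]
 [ 5  5  5 22 22 -1 -1  6  5  5  4  4]]
                                                                                   
                                                                                   
                                                                      120+10 129 +8
                                          136 -7  91+27 106+35 125 +4  83+19 103+20
                                          111 -1  83+34 102+37  97 +3  73+18  82+28
185-15 185-16 185-14  91 +7  73+17  83+24 151-10  79+29  95+34 119 +2  97+35  96+34
185-14 185-15 186-15 129 -4 110+44 101+30  97 +1 101+38 114+35 137 +2 113+37 105+38
184-14 184-15 184-15 171-13  91+33  96+37 146 -7 106+40 146+13 149 +0 142 +4 124+18
183-14 183-15 183-14 177-13        119 +3 128 -6 123+11 140+10 170-10 161 -6       
182-14 183-15 178-15  76 +9  69+22  70+21  69+19  89+29        178-15 172 -9 161 -2
182-16 183-14 112 +1  98+36  94+35  92+33 101+36  97+25 170 -7 181-14 182-14 179-12
179-15 173-14 148-11  96+26  96+24               124 -5 160 -6 174-14 175-15 171-14
[ 0.29452171 -0.10901004 -1.12954795]
```

View pics/last.png

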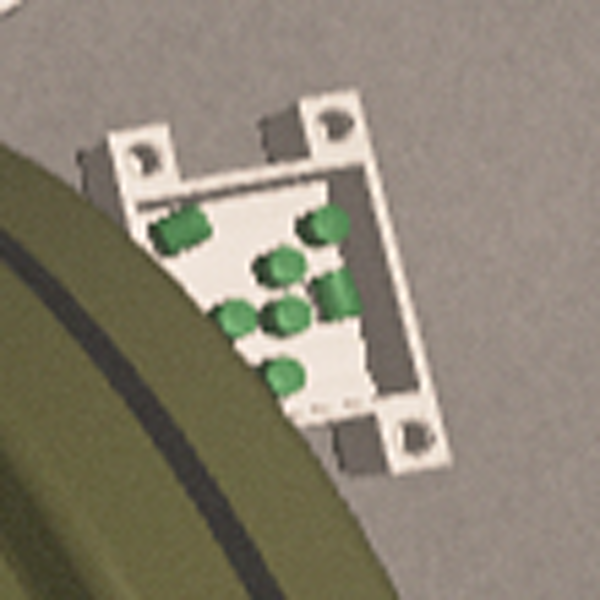

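The top crop shows seven offcuts in the pocket: (180,230), (325,225), (283,268), (338,293), (237,318), (287,315) and (285,377). The scene view shows the eighth, hidden here by the arm, lying at tray x −40, y +15 mm. All eight are in.

Next I lay the empty cup on its side on open bench so I can regrip it near its mouth.

```bash
python3 -m creep '[{"grip":-1,"tx":-2,"ty":0.3,"tz":2,"spin":0.5},{"grip":-1,"tx":-2,"ty":0.3,"tz":2,"spin":0},{"grip":-1,"tx":-2,"ty":0.3,"tz":2,"spin":0},{"grip":-1,"tx":-2,"ty":0.3,"tz":2,"spin":0},{"grip":-1,"tx":-2,"ty":0,"tz":1.2,"spin":0},{"grip":-1,"tx":0,"ty":0,"tz":0.6,"spin":0},{"grip":-1,"tx":0,"ty":0,"tz":0,"spin":0}]' 8
python3 -m creep '[{"grip":-1,"tx":0,"ty":0,"tz":0.4,"spin":0},{"grip":-1,"tx":0,"ty":0,"tz":0.4,"spin":0},{"grip":-1,"tx":0,"ty":0,"tz":0.3,"spin":0},{"grip":-1,"tx":0,"ty":0,"tz":0.3,"spin":0},{"grip":-1,"tx":0,"ty":0,"tz":0.1,"spin":0},{"grip":-1,"tx":0,"ty":0,"tz":0,"spin":0}]'
python3 -c "
from h import *
go(.47,0,.017,99);cuptilt(('scene','top'))"
```

```text
clock: 26.47
tool_pos: [0.48, -0.0071, 0.0328]
eef_rot: [0.652, 0.758, -0.001, -0.0]
contact_force: [-0.1, -0.0, -1.5]
opening: 0.681
finger_force: 8.0
clock: 26.97
tool_pos: [0.4805, -0.0017, 0.0199]
eef_rot: [0.649, 0.761, 0.002, -0.001]
contact_force: [-1.5, 2.9, 3.4]
opening: 0.681
finger_force: 8.0
t 26.97 pos [ 0.4805 -0.0017  0.0199] yaw 99.0 tilt 0.3 d cm [ 0.33 -1.02  0.29] spin 0.0 F [-1.5  2.9  3.4] op 0.681 ff 8.0 q [ 0.    0.92 -0.15  2.13  0.86  0.15 -0.78]
scene 282 n(tool) [ 0.   -1.    0.01] angle xz 76.2 c mm [-1. 29. -9.] x [-38.  65.] z [-41.  14.]
scene 267 n(tool) [-0.18 -0.   -0.98] angle xz -100.6 c mm [ -6.  -9. -46.] x [-40.  56.] z [-57. -38.]
scene 37 n(tool) [ 0.98  0.02 -0.22] angle xz -12.4 c mm [-33. -14.  -6.] x [-40. -27.] z [-43.  16.]
```

```bash
python3 -m creep '[{"grip":1,"tx":0,"ty":0,"tz":0,"spin":0},{"grip":1,"tx":0,"ty":0,"tz":0,"spin":0},{"grip":1,"tx":0,"ty":0,"tz":0,"spin":0},{"grip":1,"tx":0,"ty":0,"tz":0,"spin":0},{"grip":1,"tx":0,"ty":0,"tz":0,"spin":0}]'
python3 -c "
from h import *
go(.47,0,.017,99);cuptilt(('scene','top'))"
```

```text
clock: 27.48
tool_pos: [0.4806, -0.0065, 0.019]
eef_rot: [0.651, 0.759, -0.0, 0.0]
contact_force: [0.8, 0.5, -0.6]
opening: 0.999
finger_force: 0.0
t 27.48 pos [ 0.4806 -0.0065  0.019 ] yaw 98.7 tilt 0.0 d cm [ 0.8  -0.95  0.2 ] spin -0.3 F [ 0.8  0.5 -0.6] op 0.999 ff 0.0 q [ 0.    0.92 -0.14  2.13  0.86  0.15 -0.78]
scene 303 n(tool) [ 0.01 -1.    0.02] angle xz 58.1 c mm [25. 30. -5.] x [-27.  72.] z [-39.  14.]
scene 201 n(tool) [0.   0.01 1.  ] angle xz 89.9 c mm [ 21. -10. -41.] x [-27.  72.] z [-43. -39.]
scene 62 n(tool) [ 0.05 -1.    0.01] angle xz 10.2 c mm [-16. -27.  -6.] x [-26.  66.] z [-43.  13.]
```

```bash
python3 -m creep '[{"grip":1,"tx":-0.6,"ty":0,"tz":0.7,"spin":-0.3},{"grip":1,"tx":-0.7,"ty":0,"tz":0.7,"spin":0},{"grip":-1,"tx":0,"ty":0,"tz":0,"spin":0},{"grip":-1,"tx":0,"ty":0,"tz":0,"spin":0},{"grip":-1,"tx":0,"ty":0,"tz":0,"spin":0},{"grip":-1,"tx":0,"ty":0,"tz":0,"spin":0},{"grip":-1,"tx":0,"ty":0,"tz":0,"spin":0},{"grip":-1,"tx":0,"ty":0,"tz":0,"spin":0}]' 3
python3 -m creep '[{"grip":-1,"tx":0.45,"ty":0,"tz":-1.07,"spin":0},{"grip":-1,"tx":0.46,"ty":0,"tz":-1.07,"spin":0},{"grip":-1,"tx":0.7,"ty":0,"tz":-0.92,"spin":0},{"grip":-1,"tx":0.73,"ty":0,"tz":-0.92,"spin":0},{"grip":-1,"tx":0,"ty":0,"tz":0,"spin":0},{"grip":-1,"tx":0,"ty":0,"tz":0,"spin":0}]'
python3 -c "
from h import *
go(.47,0,.017,99);cuptilt(('scene',))"
```

```text
clock: 28.25
tool_pos: [0.4826, -0.0186, 0.0051]
eef_rot: [0.649, 0.761, 0.0, 0.0]
contact_force: [-0.1, 0.9, -0.2]
opening: 0.679
finger_force: 3.0
clock: 28.75
tool_pos: [0.4792, 0.0049, 0.0453]
eef_rot: [0.649, 0.761, 0.001, 0.0]
contact_force: [-0.9, -0.6, -0.5]
opening: 0.679
finger_force: 3.0
t 28.75 pos [0.4792 0.0049 0.0453] yaw 99.1 tilt 0.1 d cm [-0.34 -0.99  2.83] spin 0.1 F [-0.9 -0.6 -0.5] op 0.679 ff 3.0 q [ 0.03  0.87 -0.22  2.13  0.83  0.23 -0.77]
scene 315 n(tool) [0. 1. 0.] angle xz 52.4 c mm [ 56.  29. -14.] x [-15.  85.] z [-50.   8.]
scene 272 n(tool) [ 0.06 -0.   -1.  ] angle xz -86.4 c mm [ 55.  -8. -51.] x [-7. 87.] z [-55. -48.]
scene 63 n(tool) [0.11 0.03 0.99] angle xz 83.9 c mm [-9. -5.  1.] x [-16.  41.] z [-6.  3.]
```

The friction of the pads holds the cup at about 87° and gravity won't swing it. So I'll right it actively: carry it over to the tray's far (−y) side and push its foot against the rim.

```bash
python3 -m creep '[{"grip":-1,"tx":0,"ty":0,"tz":-1.5,"spin":0},{"grip":-1,"tx":0,"ty":0,"tz":-2.5,"spin":0},{"grip":-1,"tx":-1,"ty":0,"tz":-3,"spin":0},{"grip":-1,"tx":-2.3,"ty":-0.3,"tz":-2.5,"spin":0},{"grip":-1,"tx":-2.5,"ty":-0.3,"tz":-0.5,"spin":0},{"grip":-1,"tx":-2.7,"ty":-0.3,"tz":0,"spin":0},{"grip":-1,"tx":-2.7,"ty":-0.3,"tz":0,"spin":0},{"grip":-1,"tx":-2.7,"ty":-0.3,"tz":0,"spin":0}]' 8 >/dev/null
python3 -m creep '[{"grip":-1,"tx":-2.7,"ty":-0.3,"tz":0,"spin":0},{"grip":-1,"tx":-2.7,"ty":-0.3,"tz":0,"spin":0},{"grip":-1,"tx":-2.7,"ty":-0.3,"tz":0,"spin":0},{"grip":-1,"tx":-2.7,"ty":-0.3,"tz":0,"spin":0},{"grip":-1,"tx":-2.7,"ty":-0.3,"tz":0,"spin":0},{"grip":-1,"tx":-2.7,"ty":0,"tz":0,"spin":0},{"grip":-1,"tx":-2.7,"ty":0,"tz":0,"spin":0},{"grip":-1,"tx":-2.7,"ty":0,"tz":0,"spin":0}]' >/dev/null
python3 -m creep '[{"grip":-1,"tx":-2.7,"ty":0,"tz":0,"spin":0},{"grip":-1,"tx":-2.7,"ty":0,"tz":0,"spin":0},{"grip":-1,"tx":-2.7,"ty":0,"tz":0,"spin":0},{"grip":-1,"tx":-2,"ty":0,"tz":0,"spin":0},{"grip":-1,"tx":-1,"ty":0,"tz":0,"spin":0},{"grip":-1,"tx":0,"ty":0,"tz":0,"spin":0}]'
python3 -c "
from h import *
go(.523,-.457,.055,99);cuptilt(('scene','top'))"
```

```text
clock: 30.63
tool_pos: [0.5207, -0.4644, 0.143]
eef_rot: [0.651, 0.759, -0.001, -0.0]
contact_force: [0.1, 0.5, -1.6]
opening: 0.684
finger_force: 8.0
t 30.63 pos [ 0.5207 -0.4644  0.143 ] yaw 98.8 tilt 0.2 d cm [0.71 0.36 8.8 ] spin -0.2 F [ 0.1  0.5 -1.6] op 0.684 ff 8.0 q [ 0.95  0.96 -0.62  1.39  0.61  0.99  0.35]
scene 1021 n(tool) [-0. -1.  0.] angle xz 144.5 c mm [ 50.  29. -22.] x [11. 85.] z [-52.   7.]
scene 720 n(tool) [ 0.06 -0.   -1.  ] angle xz -86.3 c mm [ 53.  -3. -51.] x [-8. 87.] z [-55. -48.]
scene 102 n(tool) [-1.    0.   -0.07] angle xz -176.2 c mm [ 86.  -2. -19.] x [84. 88.] z [-46.  10.]
top 1224 n(tool) [ 0.06 -0.01 -1.  ] angle xz -86.5 c mm [ 48.   0. -52.] x [-1. 89.] z [-55. -48.]
top 372 n(tool) [-1.    0.   -0.06] angle xz -176.3 c mm [ 88.  -0. -19.] x [85. 90.] z [-46.   9.]
top 74 n(tool) [ 0.06 -0.01 -1.  ] angle xz -86.5 c mm [ 47.  -7. -54.] x [-0. 85.] z [-57. -51.]
```

```bash
python3 -m creep '[{"grip":-1,"tx":0,"ty":0.3,"tz":2.6,"spin":0},{"grip":-1,"tx":0,"ty":0,"tz":2.6,"spin":0},{"grip":-1,"tx":0.5,"ty":0,"tz":2.4,"spin":0},{"grip":-1,"tx":1.0,"ty":0,"tz":1.0,"spin":0},{"grip":-1,"tx":1.0,"ty":0,"tz":0,"spin":0},{"grip":-1,"tx":0.5,"ty":0,"tz":0,"spin":0},{"grip":-1,"tx":0.3,"ty":0,"tz":0,"spin":0},{"grip":-1,"tx":0,"ty":0,"tz":0,"spin":0}]'
python3 -m creep '[{"grip":-1,"tx":0.2,"ty":0,"tz":-0.43,"spin":0},{"grip":-1,"tx":0.2,"ty":0,"tz":-0.43,"spin":0},{"grip":-1,"tx":0.36,"ty":0,"tz":-0.68,"spin":0},{"grip":-1,"tx":0.36,"ty":0,"tz":-0.68,"spin":0},{"grip":-1,"tx":0,"ty":0,"tz":0,"spin":0}]'
python3 -c "
from h import *
go(.523,-.457,.055,99);cuptilt(('scene',))"
```

```text
clock: 31.4
tool_pos: [0.5192, -0.429, 0.0594]
eef_rot: [0.649, 0.761, -0.002, 0.001]
contact_force: [-1.7, -3.7, -1.3]
opening: 0.678
finger_force: 8.0
clock: 31.82
tool_pos: [0.5202, -0.415, 0.0833]
eef_rot: [0.649, 0.761, 0.001, 0.001]
contact_force: [-0.9, -1.6, 0.5]
opening: 0.68
finger_force: 8.0
t 31.82 pos [ 0.5202 -0.415   0.0833] yaw 99.1 tilt 0.2 d cm [-4.19 -0.4   2.83] spin 0.1 F [-0.9 -1.6  0.5] op 0.68 ff 8.0 q [ 0.9   0.99 -0.58  1.53  0.67  0.82  0.22]
scene 790 n(tool) [0.   1.   0.01] angle xz 67.1 c mm [45. 29. -6.] x [-18.  82.] z [-39.  29.]
scene 669 n(tool) [ 0.37 -0.   -0.93] angle xz -68.3 c mm [ 56.  -2. -34.] x [20. 88.] z [-49. -21.]
scene 88 n(tool) [0.24 0.07 0.97] angle xz 75.8 c mm [93. -2. 59.] x [ 73. 109.] z [54. 67.]
```

Righting works: the tilt is now 68°. I continue the arc.

```bash
python3 -m creep '[{"grip":-1,"tx":0.48,"ty":0,"tz":-0.6,"spin":0},{"grip":-1,"tx":0.48,"ty":0,"tz":-0.6,"spin":0},{"grip":-1,"tx":0.58,"ty":0,"tz":-0.51,"spin":0},{"grip":-1,"tx":0.58,"ty":0,"tz":-0.51,"spin":0},{"grip":-1,"tx":0.65,"ty":0,"tz":-0.4,"spin":0},{"grip":-1,"tx":0.65,"ty":0,"tz":-0.4,"spin":0},{"grip":-1,"tx":0,"ty":0,"tz":0,"spin":0}]'
python3 -c "
from h import *
go(.523,-.457,.055,99);cuptilt(('scene',))"
```

```text
clock: 32.45
tool_pos: [0.5137, -0.3803, 0.1122]
eef_rot: [0.648, 0.762, 0.001, -0.0]
contact_force: [1.0, -0.5, -2.1]
opening: 0.68
finger_force: 8.0
t 32.45 pos [ 0.5137 -0.3803  0.1122] yaw 99.2 tilt 0.1 d cm [-7.73 -0.31  5.71] spin 0.2 F [ 1.  -0.5 -2.1] op 0.68 ff 8.0 q [ 0.87  0.92 -0.59  1.61  0.65  0.81  0.17]
scene 845 n(tool) [0. 1. 0.] angle xz 70.6 c mm [41. 29.  0.] x [-20.  80.] z [-35.  38.]
scene 609 n(tool) [ 0.52 -0.   -0.85] angle xz -58.5 c mm [ 57.  -2. -24.] x [28. 87.] z [-43.  -6.]
scene 145 n(tool) [0.07 0.03 1.  ] angle xz 85.9 c mm [75. -3. 86.] x [ 46. 102.] z [83. 89.]
```

The foot slipped up over the rim with the tilt at 58°. I back off and re-engage lower with more inward bias.

```bash
python3 -m creep '[{"grip":-1,"tx":-2.5,"ty":0,"tz":0,"spin":0},{"grip":-1,"tx":-2.5,"ty":0,"tz":0.5,"spin":0},{"grip":-1,"tx":0,"ty":0,"tz":1.5,"spin":0},{"grip":-1,"tx":1,"ty":0,"tz":0.1,"spin":0},{"grip":-1,"tx":1,"ty":0,"tz":0,"spin":0},{"grip":-1,"tx":0.5,"ty":0,"tz":0,"spin":0},{"grip":-1,"tx":0.3,"ty":0,"tz":0,"spin":0},{"grip":-1,"tx":0,"ty":0,"tz":0,"spin":0}]'
python3 -m creep '[{"grip":-1,"tx":0.34,"ty":0,"tz":-0.24,"spin":0},{"grip":-1,"tx":0.34,"ty":0,"tz":-0.24,"spin":0},{"grip":-1,"tx":0.34,"ty":0,"tz":-0.24,"spin":0},{"grip":-1,"tx":0.45,"ty":0,"tz":-0.24,"spin":0},{"grip":-1,"tx":0.45,"ty":0,"tz":-0.24,"spin":0},{"grip":-1,"tx":0,"ty":0,"tz":0,"spin":0}]'
python3 -c "
from h import *
go(.506,-.348,.05,99);cuptilt(('scene',))"
```

```text
clock: 33.17
tool_pos: [0.5162, -0.406, 0.0906]
eef_rot: [0.649, 0.76, -0.001, 0.001]
contact_force: [-1.3, -3.9, -0.1]
opening: 0.684
finger_force: 8.0
clock: 33.67
tool_pos: [0.5131, -0.3853, 0.1034]
eef_rot: [0.649, 0.761, -0.001, -0.0]
contact_force: [-2.7, -3.3, 6.0]
opening: 0.682
finger_force: 8.0
t 33.67 pos [ 0.5131 -0.3853  0.1034] yaw 99.1 tilt 0.1 d cm [ 3.8  -0.1   5.34] spin 0.1 F [-2.7 -3.3  6. ] op 0.682 ff 8.0 q [ 0.87  0.94 -0.58  1.6   0.66  0.81  0.17]
scene 779 n(tool) [0.   1.   0.01] angle xz 78.1 c mm [31. 29. 11.] x [-22.  69.] z [-27.  51.]
scene 565 n(tool) [ 0.77 -0.   -0.64] angle xz -39.8 c mm [ 51.  -2. -11.] x [26. 76.] z [-41.  18.]
scene 155 n(tool) [0.08 0.03 1.  ] angle xz 85.4 c mm [79. -3. 78.] x [ 49. 108.] z [75. 81.]
```

```bash
python3 -m creep '[{"grip":-1,"tx":0.45,"ty":0,"tz":-0.18,"spin":0},{"grip":-1,"tx":0.48,"ty":0,"tz":-0.18,"spin":0},{"grip":-1,"tx":0.48,"ty":0,"tz":-0.18,"spin":0},{"grip":-1,"tx":0.5,"ty":0,"tz":-0.1,"spin":0},{"grip":-1,"tx":0.5,"ty":0,"tz":-0.1,"spin":0},{"grip":-1,"tx":0.5,"ty":0,"tz":-0.05,"spin":0},{"grip":-1,"tx":0,"ty":0,"tz":0,"spin":0}]'
python3 -c "
from h import *
go(.506,-.348,.05,99);cuptilt(('scene',))"
```

```text
clock: 34.3
tool_pos: [0.5083, -0.3548, 0.1105]
eef_rot: [0.649, 0.761, -0.0, -0.001]
contact_force: [-3.5, -2.2, 6.7]
opening: 0.682
finger_force: 8.0
t 34.3 pos [ 0.5083 -0.3548  0.1105] yaw 99.1 tilt 0.1 d cm [ 0.69 -0.11  6.05] spin 0.1 F [-3.5 -2.2  6.7] op 0.682 ff 8.0 q [ 0.85  0.9  -0.58  1.67  0.66  0.77  0.12]
scene 750 n(tool) [0.   1.   0.01] angle xz 77.6 c mm [19. 29. 19.] x [-18.  50.] z [-27.  57.]
scene 359 n(tool) [ 0.96 -0.   -0.28] angle xz -16.3 c mm [43. -2.  2.] x [29. 68.] z [-48.  84.]
scene 117 n(tool) [0.07 0.12 0.99] angle xz 85.9 c mm [47.  2. 85.] x [17. 80.] z [82. 89.]
```

```bash
python3 -m creep '[{"grip":-1,"tx":0.45,"ty":0,"tz":0,"spin":0},{"grip":-1,"tx":0.45,"ty":0,"tz":0,"spin":0},{"grip":-1,"tx":0.45,"ty":0,"tz":0.05,"spin":0},{"grip":-1,"tx":0.4,"ty":0,"tz":0.1,"spin":0},{"grip":-1,"tx":0,"ty":0,"tz":0,"spin":0}]'
python3 -c "
from h import *
go(.506,-.348,.05,99);cuptilt(('scene',))"
```

```text
clock: 34.77
tool_pos: [0.5055, -0.3367, 0.1085]
eef_rot: [0.648, 0.761, 0.0, -0.002]
contact_force: [-4.4, -0.5, 6.5]
opening: 0.684
finger_force: 8.0
t 34.77 pos [ 0.5055 -0.3367  0.1085] yaw 99.1 tilt 0.2 d cm [-1.14 -0.12  5.85] spin 0.1 F [-4.4 -0.5  6.5] op 0.684 ff 8.0 q [ 0.82  0.89 -0.57  1.71  0.67  0.74  0.08]
scene 751 n(tool) [-0.01  1.    0.  ] angle xz 169.6 c mm [12. 29. 19.] x [-20.  38.] z [-33.  57.]
scene 151 n(tool) [ 1.    0.01 -0.04] angle xz -2.2 c mm [38. -3.  3.] x [35. 42.] z [-44.  89.]
scene 100 n(tool) [-0.08 -0.19 -0.98] angle xz -94.5 c mm [31.  3. 84.] x [-1. 62.] z [81. 90.]
```

Upright within about 2°. I lift clear and set the cup down on the bench on this side.

```bash
python3 -m creep '[{"grip":-1,"tx":0,"ty":0,"tz":-1,"spin":0},{"grip":-1,"tx":-0.5,"ty":0,"tz":-1,"spin":0},{"grip":-1,"tx":-2,"ty":0,"tz":0,"spin":0},{"grip":-1,"tx":-2.5,"ty":0,"tz":0,"spin":0},{"grip":-1,"tx":-2.5,"ty":0,"tz":0,"spin":0},{"grip":-1,"tx":-1.5,"ty":0,"tz":1,"spin":0},{"grip":-1,"tx":-0.5,"ty":0,"tz":2,"spin":0},{"grip":-1,"tx":0,"ty":0,"tz":2,"spin":0}]' >/dev/null
python3 -m creep '[{"grip":-1,"tx":0,"ty":0,"tz":1,"spin":0},{"grip":-1,"tx":0,"ty":0,"tz":0,"spin":0},{"grip":-1,"tx":0,"ty":0,"tz":0,"spin":0}]'
python3 -c "
from h import *
go(.506,-.348,.059,99);cuptilt(('scene',))"
```

```text
clock: 35.73
tool_pos: [0.5219, -0.4318, 0.0686]
eef_rot: [0.649, 0.761, 0.001, -0.0]
contact_force: [0.3, 0.2, -0.6]
opening: 0.681
finger_force: 8.0
t 35.73 pos [ 0.5219 -0.4318  0.0686] yaw 99.1 tilt 0.1 d cm [ 8.53 -0.24  0.98] spin 0.1 F [ 0.3  0.2 -0.6] op 0.681 ff 8.0 q [ 0.91  1.02 -0.57  1.49  0.67  0.83  0.25]
scene 777 n(tool) [-0.  1.  0.] angle xz 95.3 c mm [13. 29. 18.] x [-20.  38.] z [-39.  56.]
scene 284 n(tool) [ 1.    0.   -0.04] angle xz -2.1 c mm [38. -1. -0.] x [35. 40.] z [-44.  54.]
scene 122 n(tool) [ 0.04 -1.    0.02] angle xz 24.0 c mm [ 23. -28. -23.] x [-20.  90.] z [-45.  58.]
```

```bash
python3 -m creep '[{"grip":-1,"tx":0,"ty":0,"tz":0.5,"spin":0},{"grip":-1,"tx":0,"ty":0,"tz":0.3,"spin":0},{"grip":-1,"tx":0,"ty":0,"tz":0.2,"spin":0},{"grip":-1,"tx":0,"ty":0,"tz":0.15,"spin":0},{"grip":-1,"tx":0,"ty":0,"tz":0,"spin":0}]'
python3 -m creep '[{"grip":1,"tx":0,"ty":0,"tz":0,"spin":0},{"grip":1,"tx":0,"ty":0,"tz":0,"spin":0},{"grip":1,"tx":0,"ty":0,"tz":0,"spin":0},{"grip":1,"tx":0,"ty":0,"tz":0,"spin":0}]'
python3 -c "
from h import *
go(.4717,.3213,.25,121.3);cuptilt(('scene',))"
```

```text
clock: 36.2
tool_pos: [0.5213, -0.433, 0.0583]
eef_rot: [0.649, 0.761, -0.0, 0.0]
contact_force: [-2.2, 1.9, 5.7]
opening: 0.679
finger_force: 8.0
clock: 36.53
tool_pos: [0.5212, -0.4335, 0.0571]
eef_rot: [0.649, 0.761, -0.0, 0.0]
contact_force: [-1.0, -0.2, -0.1]
opening: 0.959
finger_force: 0.0
t 36.53 pos [ 0.5212 -0.4335  0.0571] yaw 99.0 tilt 0.0 d cm [ 75.32   6.97 -19.3 ] spin -22.3 F [-1.  -0.2 -0.1] op 0.959 ff 0.0 q [ 0.9   1.04 -0.56  1.5   0.69  0.81  0.24]
scene 670 n(tool) [ 0.01 -1.    0.  ] angle xz 13.5 c mm [18. 29. 15.] x [-19.  40.] z [-40.  52.]
scene 233 n(tool) [ 1.    0.   -0.01] angle xz -0.3 c mm [40. -1. -2.] x [39. 41.] z [-44.  51.]
scene 171 n(tool) [-0.01  1.    0.  ] angle xz 165.3 c mm [ 23. -28. -23.] x [-17.  92.] z [-44.  48.]
```

The cup stands upright and is released. Next, the cover.

```bash
python3 -m creep '[{"grip":1,"tx":0,"ty":0,"tz":-1.5,"spin":0},{"grip":1,"tx":0,"ty":0,"tz":-3,"spin":0},{"grip":1,"tx":0,"ty":0,"tz":-3.5,"spin":0},{"grip":1,"tx":0,"ty":0,"tz":-3.5,"spin":0},{"grip":1,"tx":0,"ty":0,"tz":-3.5,"spin":0},{"grip":1,"tx":0,"ty":0,"tz":-3.5,"spin":0},{"grip":1,"tx":2,"ty":0,"tz":-0.8,"spin":0},{"grip":1,"tx":3.5,"ty":0.35,"tz":0,"spin":0}]' >/dev/null
python3 -m creep '[{"grip":1,"tx":3.6,"ty":0.35,"tz":0,"spin":0},{"grip":1,"tx":3.6,"ty":0.35,"tz":0,"spin":0},{"grip":1,"tx":3.6,"ty":0.35,"tz":0,"spin":0},{"grip":1,"tx":3.6,"ty":0.35,"tz":0,"spin":0},{"grip":1,"tx":3.6,"ty":0.35,"tz":0,"spin":0},{"grip":1,"tx":3.6,"ty":0.35,"tz":0,"spin":0},{"grip":1,"tx":3.6,"ty":0.35,"tz":0,"spin":0},{"grip":1,"tx":3.6,"ty":0.35,"tz":0,"spin":0}]' >/dev/null
python3 -m creep '[{"grip":1,"tx":3.6,"ty":0.35,"tz":0,"spin":0},{"grip":1,"tx":3.6,"ty":0.35,"tz":0,"spin":0},{"grip":1,"tx":3.6,"ty":0.35,"tz":0,"spin":0},{"grip":1,"tx":3.6,"ty":0.35,"tz":0,"spin":0},{"grip":1,"tx":3.6,"ty":0.35,"tz":0,"spin":0},{"grip":1,"tx":3.6,"ty":0.35,"tz":0,"spin":0},{"grip":1,"tx":3.6,"ty":0.35,"tz":0,"spin":0},{"grip":1,"tx":3.6,"ty":0.35,"tz":0,"spin":0}]' >/dev/null
python3 -m creep '[{"grip":1,"tx":3.6,"ty":0.35,"tz":0,"spin":0},{"grip":1,"tx":2.5,"ty":0.35,"tz":0,"spin":0},{"grip":1,"tx":0,"ty":0,"tz":0,"spin":6.8},{"grip":1,"tx":0,"ty":0,"tz":0,"spin":6.8},{"grip":1,"tx":0,"ty":0,"tz":0,"spin":6.8},{"grip":1,"tx":0,"ty":0,"tz":0,"spin":6.8},{"grip":1,"tx":0,"ty":0,"tz":0,"spin":6.8},{"grip":1,"tx":0,"ty":0,"tz":0,"spin":6.8}]' >/dev/null
python3 -m creep '[{"grip":1,"tx":0,"ty":0,"tz":0,"spin":6.8},{"grip":1,"tx":0,"ty":0,"tz":0,"spin":6.8},{"grip":1,"tx":0,"ty":0,"tz":0,"spin":6.8},{"grip":1,"tx":0,"ty":0,"tz":0,"spin":6.5},{"grip":1,"tx":0,"ty":0,"tz":0,"spin":0}]' >/dev/null
python3 -c "
from h import *
go(.4717,.3213,.052,31.3)
p,d=snap('top');W=world('top',d);e=W-[.4975,-.294,0];a=np.radians(9)
m=(abs(W[...,0]-.4975)<.13)&(abs(W[...,1]+.294)<.11)&(W[...,2]>.043)&(W[...,2]<.056)
print('tray',cv2.minAreaRect((W[m][:,:2]*1000).astype(np.float32)))
m=(abs(W[...,0]-.52)<.08)&(abs(W[...,1]+.424)<.065)&(W[...,2]>.09)&(W[...,2]<.11)
print('cup',cv2.minAreaRect((W[m][:,:2]*1000).astype(np.float32)),m.sum())
pocket('top');green('top',(380,150,520,290))"
```

```text
t 39.67 pos [0.478  0.261  0.2512] yaw 31.2 tilt 0.1 d cm [ 2.57 -5.48 19.92] spin -0.1 F [-0.1  0.2  0.9] op 1.0 ff 0.0 q [-0.4   0.57 -0.3   1.79  0.22  0.81 -1.84]
tray ((501.0208435058594, -317.6507263183594), (162.3040313720703, 158.98568725585938), 9.001347541809082)
cup ((519.363037109375, -423.54083251953125), (60.328712463378906, 62.450653076171875), 8.626888275146484) 276
rows: X from + to -, cols Y + to -
[[-1  6 18 19 20  5  4  4  5  5  5  4]
 [-1  8 22 20 19  4  4  5  5  4 15 25]
 [-1  4  9  4  5  4  4  4  3  8 26 26]
 [-1  3  5  5  4  4  4 15 26  6 18  6]
 [-1  6  5  5  5  4  4 26 26  5  4  3]
 [-1  5  4  5  7  5  3  5 17  7 22 19]
 [-1  3  5 12 26 26 18 26 26 12 21 21]
 [-1  4  4  5 24  6  7 26 25  5 18 20]
 [-1  6  5  5  4  4  3  5  4  4  4  5]
 [-1  4  4  3  5  8 25 27  5  3  4  5]
 [-1  4 10 20 21 23 26 25  5  4  3  5]
 [-1  4  9 22 21 21  8  5  5  4  4  4]]
        85 +2 118+40 122+38 142+44 216-13 216-12 214-14 215-12 214-13 215-13 216-12
        91 +6 129+44 126+42 137+48 219-13 215-13 214-13 215-14 215-14 142+47 136+49
       224-12 179-13 221-12 220-12 218-12 2
[... 617 characters left out ...]
8-12 220-12
       221-11 125+36 129+44 124+44 104+27 150+48 144+49 220-12 218-12 217-11 219-11
       221-12  95 +2 122+43 124+44 134+31 201 -9 220-12 219-12 218-12 218-12 220-12
top [428 203  11   9  53] world [ 0.531 -0.265  0.021] tray mm [38. 24.]
top [457 203   7   7  39] world [ 0.532 -0.328  0.027] tray mm [ 28. -39.]
top [449 210   7   7  38] world [ 0.515 -0.307  0.027] tray mm [ 15. -16.]
top [458 214   8  10  55] world [ 0.501 -0.331  0.021] tray mm [ -2. -37.]
top [450 219   7   7  40] world [ 0.493 -0.308  0.026] tray mm [ -7. -13.]
top [440 220   7   7  39] world [ 0.492 -0.284  0.026] tray mm [-4. 11.]
top [439 231  17  11  96] world [ 0.461 -0.291  0.023] tray mm [-36.   8.]
```

All eight are in the tray and the cup stands at (0.519, −0.424). I go down on the bar.

```bash
python3 -m creep '[{"grip":1,"tx":0.8,"ty":-1.8,"tz":1,"spin":0},{"grip":1,"tx":0.9,"ty":-1.8,"tz":2,"spin":0},{"grip":1,"tx":0.87,"ty":-1.88,"tz":3,"spin":0},{"grip":1,"tx":0,"ty":0,"tz":3,"spin":0},{"grip":1,"tx":0,"ty":0,"tz":3,"spin":0},{"grip":1,"tx":0,"ty":0,"tz":3,"spin":0},{"grip":1,"tx":0,"ty":0,"tz":2,"spin":0},{"grip":1,"tx":0,"ty":0,"tz":1,"spin":0}]' >/dev/null
python3 -m creep '[{"grip":1,"tx":0,"ty":0,"tz":0,"spin":0}]' >/dev/null
python3 -c "
from h import *
go(.4717,.3213,.052,31.3)"
```

```text
t 40.57 pos [0.4704 0.32   0.0682] yaw 31.4 tilt 0.2 d cm [ 0.19 -0.05  1.62] spin 0.1 F [-1.1  1.2  0.9] op 0.998 ff 0.0 q [-0.57  0.87 -0.19  1.85  0.33  0.45 -2.01]
```

```bash
python3 -m creep '[{"grip":1,"tx":0.15,"ty":-0.05,"tz":0.9,"spin":0},{"grip":1,"tx":0,"ty":0,"tz":0.7,"spin":0},{"grip":-1,"tx":0,"ty":0,"tz":0,"spin":0},{"grip":-1,"tx":0,"ty":0,"tz":0,"spin":0},{"grip":-1,"tx":0,"ty":0,"tz":0,"spin":0},{"grip":-1,"tx":0,"ty":0,"tz":0,"spin":0},{"grip":-1,"tx":0,"ty":0,"tz":0,"spin":0},{"grip":-1,"tx":0,"ty":0,"tz":0,"spin":0}]' 40
python3 -m creep '[{"grip":-1,"tx":0,"ty":0,"tz":0,"spin":0},{"grip":-1,"tx":0,"ty":0,"tz":0,"spin":0},{"grip":-1,"tx":0,"ty":0,"tz":-0.5,"spin":0},{"grip":-1,"tx":0,"ty":0,"tz":-1.5,"spin":0},{"grip":-1,"tx":0,"ty":0,"tz":-2.5,"spin":0},{"grip":-1,"tx":0,"ty":0,"tz":-3,"spin":0},{"grip":-1,"tx":0,"ty":0,"tz":-3,"spin":0},{"grip":-1,"tx":0,"ty":0,"tz":-3,"spin":0}]'
python3 -m creep '[{"grip":-1,"tx":0,"ty":0,"tz":-2,"spin":0},{"grip":-1,"tx":0,"ty":0,"tz":0,"spin":0}]' >/dev/null
python3 -c "
from h import *
go(.4975,-.294,.2,8.9)
s=r.get_state();M=R.from_quat(s['eef_rot']).as_matrix()
for n in('scene','top'):
    p,d=snap(n);W=world(n,d);L=((W-s['tool_pos'])@M)*1000
    k=(abs(L[...,0])<95)&(abs(L[...,1])<75)&(L[...,2]>12)&(L[...,2]<60)
    P=L[k];print(n,len(P),cv2.minAreaRect(P[:,:2].astype(np.float32)),np.percentile(P[:,2],[5,50,95]))
"
```

```text
clock: 41.23
tool_pos: [0.4727, 0.3219, 0.0544]
eef_rot: [0.963, 0.27, 0.0, -0.0]
contact_force: [-0.7, 0.0, -0.7]
opening: 0.571
finger_force: 0.0
clock: 41.9
tool_pos: [0.4722, 0.3216, 0.1907]
eef_rot: [0.963, 0.27, -0.0, 0.0]
contact_force: [0.3, -0.4, 0.1]
opening: 0.004
finger_force: 0.0
t 42.07 pos [0.4746 0.3237 0.2139] yaw 31.3 tilt 0.5 d cm [-30.17  53.95   1.07] spin 22.4 F [0.2 0.7 0.6] op 0.002 ff 0.0 q [-0.51  0.66 -0.28  1.75  0.25  0.76 -1.94]Traceback (most recent call last):
  File "<string>", line 8, in <module>
    P=L[k];print(n,len(P),cv2.minAreaRect(P[:,:2].astype(np.float32)),np.percentile(P[:,2],[5,50,95]))
                                                                      ~~~~~~~~~~~~~^^^^^^^^^^^^^^^^^^
    return _quantile_unchecked(
        a, q, axis, out, overwrite_input, method, keepdims, weights)
    return _ureduce(a,
                    func=_quantile_ureduce_func,
    ...<5 lines>...
                    overwrite_input=overwrite_input,
                    method=method)
    r = func(a, **kwargs)
    result = _quantile(arr,
                       quantiles=q,
    ...<2 lines>...
                       out=out,
                       weights=wgt)
    slices_having_nans = np.isnan(arr[-1, ...])
                                  ~~~^^^^^^^^^
IndexError: index -1 is out of bounds for axis 0 with size 0
```

The fingers need about 1 s to close and I lifted too early. I check the bar is undisturbed and redo it.

```bash
python3 -m creep '[{"grip":0,"tx":0,"ty":0,"tz":0,"spin":0},{"grip":0,"tx":0,"ty":0,"tz":0,"spin":0},{"grip":0,"tx":0,"ty":0,"tz":0,"spin":0},{"grip":0,"tx":0,"ty":0,"tz":0,"spin":0},{"grip":0,"tx":0,"ty":0,"tz":0,"spin":0},{"grip":0,"tx":0,"ty":0,"tz":0,"spin":0}]' >/dev/null
python3 -c "
from h import *
for n in('scene','top'):
    p,d=snap(n);W=world(n,d)
    for lo,hi in((.015,.045),(.06,.085)):
        k=(abs(W[...,0]-.472)<.12)&(abs(W[...,1]-.321)<.1)&(W[...,2]>lo)&(W[...,2]<hi);print(n,lo,k.sum(),k.sum()>5 and cv2.minAreaRect((W[k][:,:2]*1000).astype(np.float32)))
go(.4717,.3213,.052,31.3)"
```

```text
scene 0.015 2053 ((471.771484375, 321.053955078125), (164.32830810546875, 114.94964599609375), 31.658639907836914)
scene 0.06 293 ((472.4696960449219, 321.1146240234375), (101.15767669677734, 14.809484481811523), 30.805828094482422)
top 0.015 2522 ((471.6550598144531, 321.25750732421875), (162.54632568359375, 111.55029296875), 31.029470443725586)
top 0.06 257 ((468.5896301269531, 319.1431884765625), (93.19840240478516, 13.262052536010742), 31.817190170288086)
t 42.72 pos [0.4724 0.3218 0.2088] yaw 31.3 tilt 0.0 d cm [-8.000e-02  1.000e-02  1.568e+01] spin 0.0 F [-0.6  0.9 -0. ] op 0.495 ff 0.0 q [-0.51  0.66 -0.28  1.76  0.25  0.75 -1.94]
```

```bash
python3 -m creep '[{"grip":0,"tx":-0.08,"ty":0,"tz":2,"spin":0},{"grip":0,"tx":0,"ty":0,"tz":3,"spin":0},{"grip":0,"tx":0,"ty":0,"tz":3,"spin":0},{"grip":0,"tx":0,"ty":0,"tz":3,"spin":0},{"grip":0,"tx":0,"ty":0,"tz":2.5,"spin":0},{"grip":0,"tx":0,"ty":0,"tz":1.5,"spin":0},{"grip":0,"tx":0,"ty":0,"tz":0.6,"spin":0},{"grip":0,"tx":0,"ty":0,"tz":0,"spin":0}]' >/dev/null
python3 -m creep '[{"grip":-1,"tx":0,"ty":0,"tz":0,"spin":0},{"grip":-1,"tx":0,"ty":0,"tz":0,"spin":0},{"grip":-1,"tx":0,"ty":0,"tz":0,"spin":0},{"grip":-1,"tx":0,"ty":0,"tz":0,"spin":0},{"grip":-1,"tx":0,"ty":0,"tz":0,"spin":0},{"grip":-1,"tx":0,"ty":0,"tz":0,"spin":0},{"grip":-1,"tx":0,"ty":0,"tz":0,"spin":0},{"grip":-1,"tx":0,"ty":0,"tz":0,"spin":0}]' 40
python3 -c "
from h import *
go(.4717,.3213,.052,31.3)"
```

```text
clock: 44.05
tool_pos: [0.4722, 0.3217, 0.0538]
eef_rot: [0.963, 0.27, 0.001, -0.0]
contact_force: [-0.8, -1.2, 5.6]
opening: 0.128
finger_force: 40.0
t 44.05 pos [0.4722 0.3217 0.0538] yaw 31.3 tilt 0.1 d cm [-0.07  0.01  0.18] spin 0.0 F [-0.8 -1.2  5.6] op 0.128 ff 40.0 q [-0.58  0.9  -0.18  1.86  0.35  0.42 -2.03]
```

```bash
python3 -m creep '[{"grip":-1,"tx":0,"ty":0,"tz":-1,"spin":0},{"grip":-1,"tx":0,"ty":0,"tz":-2,"spin":0},{"grip":-1,"tx":0,"ty":0,"tz":-3,"spin":0},{"grip":-1,"tx":0,"ty":0,"tz":-3,"spin":0},{"grip":-1,"tx":0,"ty":0,"tz":-3,"spin":0},{"grip":-1,"tx":0,"ty":0,"tz":-3,"spin":0},{"grip":-1,"tx":0,"ty":0,"tz":-2.5,"spin":0},{"grip":-1,"tx":-0.9,"ty":1.6,"tz":0,"spin":0}]'
python3 -m creep '[{"grip":-1,"tx":-1.67,"ty":3,"tz":0,"spin":0},{"grip":-1,"tx":-1.67,"ty":3,"tz":0,"spin":0},{"grip":-1,"tx":-1.67,"ty":3,"tz":0,"spin":0},{"grip":-1,"tx":-1.67,"ty":3,"tz":0,"spin":0},{"grip":-1,"tx":-1.67,"ty":3,"tz":0,"spin":0},{"grip":-1,"tx":-1.67,"ty":3,"tz":0,"spin":0},{"grip":-1,"tx":-1.67,"ty":3,"tz":0,"spin":0},{"grip":-1,"tx":-1.67,"ty":3,"tz":0,"spin":0}]' >/dev/null
python3 -m creep '[{"grip":-1,"tx":-1.67,"ty":3,"tz":0,"spin":0},{"grip":-1,"tx":-1.67,"ty":3,"tz":0,"spin":0},{"grip":-1,"tx":-1.67,"ty":3,"tz":0,"spin":0},{"grip":-1,"tx":-1.67,"ty":3,"tz":0,"spin":0},{"grip":-1,"tx":-1.67,"ty":3,"tz":0,"spin":0},{"grip":-1,"tx":-1.67,"ty":3,"tz":0,"spin":0},{"grip":-1,"tx":-1.67,"ty":3,"tz":0,"spin":0},{"grip":-1,"tx":-1.67,"ty":3,"tz":0,"spin":0}]' >/dev/null
python3 -m creep '[{"grip":-1,"tx":-1.4,"ty":2.5,"tz":0,"spin":0},{"grip":-1,"tx":-0.6,"ty":1.2,"tz":0,"spin":0},{"grip":-1,"tx":0,"ty":0,"tz":0,"spin":5.6},{"grip":-1,"tx":0,"ty":0,"tz":0,"spin":5.6},{"grip":-1,"tx":0,"ty":0,"tz":0,"spin":5.6},{"grip":-1,"tx":0,"ty":0,"tz":0,"spin":5.6},{"grip":-1,"tx":0,"ty":0,"tz":0,"spin":0},{"grip":-1,"tx":0,"ty":0,"tz":0,"spin":0}]'
python3 -c "
from h import *
go(.4975,-.294,.11,8.9)
s=r.get_state();M=R.from_quat(s['eef_rot']).as_matrix()
for n in('scene','top'):
    p,d=snap(n);W=world(n,d);L=((W-s['tool_pos'])@M)*1000
    k=(abs(L[...,0])<100)&(abs(L[...,1])<75)&(L[...,2]>12)&(L[...,2]<42)
    P=L[k]
    if len(P)>5: print(n,len(P),cv2.minAreaRect(P[:,:2].astype(np.float32)),np.percentile(P[:,2],[5,50,95]))
"
```

```text
clock: 44.72
tool_pos: [0.4736, 0.3095, 0.2335]
eef_rot: [0.962, 0.273, 0.005, -0.004]
contact_force: [1.4, 0.8, -4.8]
opening: 0.131
finger_force: 40.0
clock: 46.72
tool_pos: [0.4957, -0.2869, 0.2279]
eef_rot: [0.997, 0.08, -0.001, -0.0]
contact_force: [-0.0, -0.2, -3.4]
opening: 0.131
finger_force: 40.0
t 46.72 pos [ 0.4957 -0.2869  0.2279] yaw 9.2 tilt 0.1 d cm [ 0.08  0.74 11.79] spin 0.3 F [-0.  -0.2 -3.4] op 0.131 ff 40.0 q [ 0.6   0.64 -0.26  1.74  0.21  0.8  -1.17]
scene 2900 ((0.18080902099609375, -0.3914794921875), (167.1658935546875, 110.04386138916016), 0.06691370159387589) [19.36852235 29.27316879 31.45322199]
top 2573 ((-0.05023956298828125, 0.21479415893554688), (162.64788818359375, 111.30827331542969), 0.04403544217348099) [19.12280054 29.50023414 32.33321881]
```

The cover is centred under the tool to within 0.4 mm. I come down to just over the sockets.

```bash
python3 -m creep '[{"grip":-1,"tx":0.08,"ty":0.74,"tz":1,"spin":0.3},{"grip":-1,"tx":0,"ty":0,"tz":3,"spin":0},{"grip":-1,"tx":0,"ty":0,"tz":3,"spin":0},{"grip":-1,"tx":0,"ty":0,"tz":2.5,"spin":0},{"grip":-1,"tx":0,"ty":0,"tz":1.3,"spin":0},{"grip":-1,"tx":0,"ty":0,"tz":0,"spin":0},{"grip":-1,"tx":0,"ty":0,"tz":0,"spin":0}]' >/dev/null
python3 -c "
from h import *
go(.4975,-.294,.110,8.9)"
```

```text
t 47.4 pos [ 0.4978 -0.2952  0.1192] yaw 8.7 tilt 0.1 d cm [-0.01 -0.13  0.92] spin -0.2 F [-0.3 -0.6 -4. ] op 0.125 ff 40.0 q [ 0.57  0.8  -0.2   1.81  0.27  0.57 -1.22]
```

```bash
python3 -m creep '[{"grip":-1,"tx":0,"ty":-0.12,"tz":0.5,"spin":-0.2},{"grip":-1,"tx":0,"ty":0,"tz":0.4,"spin":0},{"grip":-1,"tx":0,"ty":0,"tz":0,"spin":0}]' 
python3 -c "
from h import *
go(.4975,-.294,.0858,8.9)"
python3 -m creep '[{"grip":-1,"tx":0,"ty":0,"tz":0.3,"spin":0},{"grip":-1,"tx":0,"ty":0,"tz":0.3,"spin":0},{"grip":-1,"tx":0,"ty":0,"tz":0.2,"spin":0},{"grip":-1,"tx":0,"ty":0,"tz":0,"spin":0}]'
python3 -c "
from h import *
go(.4975,-.294,.0858,8.9)"
```

```text
clock: 47.65
tool_pos: [0.4981, -0.2939, 0.1113]
eef_rot: [0.997, 0.077, 0.0, 0.0]
contact_force: [0.1, 1.1, -4.2]
opening: 0.129
finger_force: 40.0
t 47.65 pos [ 0.4981 -0.2939  0.1113] yaw 8.9 tilt 0.0 d cm [-0.06  0.    2.55] spin -0.0 F [ 0.1  1.1 -4.2] op 0.129 ff 40.0 q [ 0.57  0.81 -0.2   1.81  0.28  0.55 -1.23]
clock: 47.98
tool_pos: [0.4977, -0.2938, 0.1028]
eef_rot: [0.997, 0.077, -0.0, -0.0]
contact_force: [-0.7, -0.5, -4.3]
opening: 0.128
finger_force: 40.0
t 47.98 pos [ 0.4977 -0.2938  0.1028] yaw 8.8 tilt 0.0 d cm [-0.02  0.02  1.7 ] spin -0.1 F [-0.7 -0.5 -4.3] op 0.128 ff 40.0 q [ 0.57  0.82 -0.19  1.82  0.28  0.53 -1.23]
```

Still just the cover's own weight (−4.3 N) with the pins level with the rim. I continue gently.

```bash
python3 -m creep '[{"grip":-1,"tx":0,"ty":0,"tz":0.2,"spin":0},{"grip":-1,"tx":0,"ty":0,"tz":0.2,"spin":0},{"grip":-1,"tx":0,"ty":0,"tz":0.1,"spin":0},{"grip":-1,"tx":0,"ty":0,"tz":0,"spin":0}]'
python3 -c "
from h import *
go(.4975,-.294,.0858,8.9)"
```

```text
clock: 48.32
tool_pos: [0.4978, -0.2938, 0.0978]
eef_rot: [0.997, 0.077, -0.0, -0.0]
contact_force: [-0.5, 1.1, -4.2]
opening: 0.133
finger_force: 40.0
t 48.32 pos [ 0.4978 -0.2938  0.0978] yaw 8.8 tilt 0.0 d cm [-0.03  0.02  1.2 ] spin -0.1 F [-0.5  1.1 -4.2] op 0.133 ff 40.0 q [ 0.56  0.83 -0.19  1.82  0.29  0.52 -1.23]
```

Pins are about 6 mm in with no contact. I lower the rest in small steps.

```bash
python3 -m creep '[{"grip":-1,"tx":0,"ty":0,"tz":0.25,"spin":0},{"grip":-1,"tx":0,"ty":0,"tz":0.25,"spin":0},{"grip":-1,"tx":0,"ty":0,"tz":0.2,"spin":0},{"grip":-1,"tx":0,"ty":0,"tz":0.2,"spin":0},{"grip":-1,"tx":0,"ty":0,"tz":0.15,"spin":0},{"grip":-1,"tx":0,"ty":0,"tz":0.1,"spin":0},{"grip":-1,"tx":0,"ty":0,"tz":0.05,"spin":0},{"grip":-1,"tx":0,"ty":0,"tz":0,"spin":0}]'
python3 -c "
from h import *
go(.4975,-.294,.0858,8.9)"
```

```text
clock: 48.98
tool_pos: [0.4979, -0.2938, 0.086]
eef_rot: [0.997, 0.077, -0.0, -0.0]
contact_force: [-0.2, -0.8, -4.1]
opening: 0.13
finger_force: 40.0
t 48.98 pos [ 0.4979 -0.2938  0.086 ] yaw 8.9 tilt 0.0 d cm [-0.04  0.01  0.02] spin -0.0 F [-0.2 -0.8 -4.1] op 0.13 ff 40.0 q [ 0.56  0.85 -0.18  1.83  0.29  0.49 -1.24]
```

```bash
python3 -m creep '[{"grip":-1,"tx":0,"ty":0,"tz":0.08,"spin":0},{"grip":-1,"tx":0,"ty":0,"tz":0.07,"spin":0},{"grip":-1,"tx":0,"ty":0,"tz":0.05,"spin":0},{"grip":-1,"tx":0,"ty":0,"tz":0,"spin":0}]'
python3 -c "
from h import *
go(.4975,-.294,.0858,8.9)"
```

```text
clock: 49.32
tool_pos: [0.498, -0.2939, 0.0858]
eef_rot: [0.997, 0.077, 0.0, 0.0]
contact_force: [-3.6, 1.9, 9.7]
opening: 0.131
finger_force: 40.0
t 49.32 pos [ 0.498  -0.2939  0.0858] yaw 8.8 tilt 0.1 d cm [-0.05  0.    0.  ] spin -0.1 F [-3.6  1.9  9.7] op 0.131 ff 40.0 q [ 0.56  0.85 -0.18  1.83  0.29  0.49 -1.24]
```

Seated: contact of about 14 N, bar height as expected. I release to half open and rise.

```bash
python3 -m creep '[{"grip":0.3,"tx":0,"ty":0,"tz":-0.1,"spin":0},{"grip":0.3,"tx":0,"ty":0,"tz":0,"spin":0},{"grip":0.3,"tx":0,"ty":0,"tz":0,"spin":0},{"grip":0.3,"tx":0,"ty":0,"tz":0,"spin":0},{"grip":0.3,"tx":0,"ty":0,"tz":0,"spin":0},{"grip":0.3,"tx":0,"ty":0,"tz":0,"spin":0}]'
python3 -m creep '[{"grip":0.3,"tx":0,"ty":0,"tz":-1,"spin":0},{"grip":0.3,"tx":0,"ty":0,"tz":-3,"spin":0},{"grip":0.3,"tx":0,"ty":0,"tz":-3,"spin":0},{"grip":0.3,"tx":0,"ty":0,"tz":-3,"spin":0},{"grip":0.3,"tx":0,"ty":-3,"tz":-2,"spin":0},{"grip":0.3,"tx":0,"ty":-4,"tz":0,"spin":0},{"grip":0.3,"tx":0,"ty":-4,"tz":0,"spin":0},{"grip":0.3,"tx":0,"ty":-4,"tz":0,"spin":0}]' >/dev/null
python3 -m creep '[{"grip":0.3,"tx":0,"ty":-4,"tz":0,"spin":0},{"grip":0.3,"tx":0,"ty":-4,"tz":0,"spin":0},{"grip":0.3,"tx":0,"ty":-4,"tz":0,"spin":0},{"grip":0.3,"tx":0,"ty":-4,"tz":0,"spin":0},{"grip":0.3,"tx":0,"ty":0,"tz":0,"spin":0}]'
python3 -c "
from h import *
for n in('scene','top'):
    p,d=snap(n);W=world(n,d);q=(W[...,0]>.38)&(W[...,0]<.62)
    for nm,lo,hi,y0,y1 in(('bar',.094,.115,-.36,-.23),('plate',.045,.075,-.375,-.2),('cup',.09,.11,-.47,-.375)):
        k=q&(W[...,1]>y0)&(W[...,1]<y1)&(W[...,2]>lo)&(W[...,2]<hi);print(n,nm,k.sum(),np.round(np.nanmedian(W[k][:,2]),4),k.sum()>5 and cv2.minAreaRect((W[k][:,:2]*1000).astype(np.float32)))
    for nm,b in(('burner',(.66,-.18)),('jar',(.347,-.154)),('tubes',(.651,.157)),('paddle',(.739,-.02))):
        k=(np.hypot(W[...,0]-b[0],W[...,1]-b[1])<.06)&(W[...,2]>.01)&(W[...,2]<.2);print(nm,np.round(W[k].mean(0),3),end=' ')
        W0=np.load(n+'0.npy');k=(np.hypot(W0[...,0]-b[0],W0[...,1]-b[1])<.06)&(W0[...,2]>.01)&(W0[...,2]<.2);print('was',np.round(W0[k].mean(0),3))
go(0,0,0,0)"
```

```text
clock: 49.82
tool_pos: [0.498, -0.2939, 0.085]
eef_rot: [0.997, 0.077, -0.0, 0.0]
contact_force: [0.5, -0.5, 0.2]
opening: 0.561
finger_force: 0.0
clock: 50.9
tool_pos: [0.4494, 0.0222, 0.2061]
eef_rot: [0.996, 0.085, 0.001, -0.003]
contact_force: [-0.0, -0.1, 0.2]
opening: 0.649
finger_force: 0.0
scene bar 227 0.1078 ((498.3666687011719, -293.2177734375), (102.11778259277344, 12.038190841674805), 8.744463920593262)
scene plate 2867 0.0567 ((497.9084777832031, -293.53082275390625), (168.15821838378906, 110.12197875976562), 8.842103004455566)
scene cup 415 0.0975 ((520.4734497070312, -422.8744201660156), (63.91957092285156, 60.7257080078125), 9.7540922164917)
burner [ 0.676 -0.177  0.071] was [ 0.676 -0.177  0.072]
jar [ 0.359 -0.156  0.049] was [ 0.36  -0.156  0.049]
tubes [0.66  0.152 0.076] was [0.66  0.152 0.076]
paddle [ 0.731 -0.013  0.012] was [ 0.731 -0.012  0.012]
top bar 322 0.107 ((497.3534240722656, -293.2784118652344), (99.67516326904297, 13.54973030090332), 9.436559677124023)
top plate 3244 0.0563 ((497.3766174316406, -293.70623779296875), (162.97903442382812, 111.64473724365234), 9.227398872375488)
top cup 277 0.0983 ((519.17919921875, -423.43487548828125), (60.130455017089844, 62.771305084228516), 8.45080280303955)
burner [ 0.658 -0.173  0.071] was [ 0.658 -0.173  0.071]
jar [nan nan nan] was [ 0.347 -0.152  0.062]
tubes [0.643 0.152 0.074] was [0.643 0.152 0.074]
paddle [ 0.728 -0.012  0.012] was [ 0.728 -0.012  0.012]
t 51.0 pos [0.4503 0.0144 0.2058] yaw 9.1 tilt 0.0 d cm [-44.7   -5.72  20.54] spin 9.1 F [-0.4 -0.9  0.9] op 0.65 ff 0.0 q [-0.01  0.53 -0.19  2.11  0.19  0.52 -1.75]<string>:8: RuntimeWarning: Mean of empty slice.
  ret = um.true_divide(
```

Bar top at 107–108 mm (centre about 102), centred on the tray, cup upright, bystanders unmoved. I hand in.

```bash
python3 -c "
from plant import workorder
print(workorder.finish_job())"
```

```text
the job is handed in; nothing more can be done
None
```

All eight offcuts are in the tray, the empty cup stands upright on the bench beside it, the cover is stacked home and released, no bystander moved, and the job was handed in at about 51 s (the judge returned no verdict).

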